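# Clip down the shaker's cover posts and switch it back on

### The arm

A 6-joint arm with a two-finger parallel gripper is mounted at the origin on a cart in front of the work surface, level with it; the furniture and walls round the work are solid. World frame = base frame: x ahead of the robot, y to its left, z up, the work surface at z = 0. Lengths are in mm, angles in rad, forces in N, time in s.
With the tool pointing down it reaches from about 325 to 900 mm from the base axis. Payload 3.5 kg.
Tool frame: the origin (TCP) lies at the very end of the fingers, on their centre line; the grasp point (between the pads) lies 19 mm behind it; z points along the fingers, y is the line along which they close (so a half turn about z gives the same grasp; the last joint's range is limited). The gripper opens to 85 mm and grips with 20 to 120 N. Pads are 22 mm wide; open, the fingers measure 114 mm over their backs; the gripper's body (76 mm by 85 mm) begins 54 mm behind the grasp point. The pads swing forward as they close: fully open they stand 13 mm farther back than shut.
Start: joints at [1.079, 0.276, -0.026, 1.268, 0, 1.467], TCP at [236.93, 578.348, 231.313] pointing down, gripper open.
Joint ranges: [-3.12, 3.12], [-0.85, 1.88], [-1.08, 1.24], [-1.95, 2.15], [-1.57, 1.53], [-3.14, 3.14]. Speed limits (rad/s): [2.57, 2.57, 3.14, 3.14, 3.14, 3.14].

### API

Orientations are given as a rotation vector (axis times angle).
In Python, from bench import state, imaging, order gives the robot as it stands. The module is installed in compiled form; this text tells all that it offers.
- The arm moves only by the tool arm_command, never from a script. Its argument "moves" is a list of rows, each an object with "xyz": the shift along the tool's x, y, z in cm, a list of three; "angular": the turn, a rotation vector about the tool's x, y, z in degrees, a list of three; "jaw": the opening, from 0 (shut) to 1 (fully open). In form: [{"xyz": [tx, ty, tz], "angular": [rx, ry, rz], "jaw": jaw}, ...]. A call has 1 to 8 rows; each row is the pose to reach, as a shift and turn from the pose commanded when the call began, along the tool's axes at that moment; what a row does not reach only later rows make up. A row lasts 1/12 s, in which the tool goes at most 41.7 mm and 7.16 degrees, less where a joint would pass 70% of its speed; a pose out of reach is approached as far as the arm can. A call with a gripper value outside its range is refused whole. The fingers move at their own pace and stop on an object; "newtons" is the grip in N (left out, the last holds). Time passes only in rows, so rows that repeat a pose let the fingers close. It gives the time, the measured TCP pose, the force, the opening and the grip force at its end, in the units of the state.
- state(): the state, without advancing time (a new reading comes with each control period).
- imaging.snapshot(name): name is "scene" or "side" or "wrist"; returns a dict with "color" (420x560x3 uint8, blue, green, red), "camera_matrix" (3x3 intrinsics, pixels), "distortion" ([k1, k2, p1, p2, k3] as OpenCV has them; the pictures are not rectified), "camera_from_world" (4x4, takes a point from world to camera coordinates); the wrist camera has in their place "T_tool_cam" (4x4, takes a point from camera to tool coordinates, whose origin is the TCP and whose axes are the flange's). Camera axes: x right, y down, z forward; pixel columns grow to the right and rows downward; lengths in mm; the calibration is good to about 2 mm. A picture is of the moment at which its call begins: read the wrist's pose just before it. There is no depth.
- order.finish_job(): hands the job in; it is judged then, once.
The state is a dict: "time": time; "joint_pos": joint angles; "qd": joint speeds; "tau": joint torques, N m; "eef_pos": TCP position; "orientation": TCP orientation; "contact_force": force on the tool from outside, world axes, zero at the start; "moment": the same for the moment, N m; "gripper_width": finger opening in mm; "finger_force": force on a finger pad.
Only numpy, scipy, OpenCV 4.12 (cv2) and the standard library are available. Lean on these libraries where they do the work, as an engineer would, in place of code of your own. Each camera call takes 0.05 s, during which the arm holds its last target. There are 200 camera calls.

### The job

The little green shaker on the bench has been left live with nothing holding its cover posts. Flip the bat toggle on the grey box to off (the red dot) before touching any R-clip, then push every yellow-tabbed R-clip lying on the bench fully home on a post of its own, its straight leg through the post's cross-hole and its bent leg snapped over the outside of the post. When all of them are on, flip the toggle back to on (the green dot); handle no clip while the power is on, and leave the mallet standing where it is.

Things in the scene. Friction and masses are not known exactly. Their poses are not given: they have to be found in the camera images.
- toggle (a joint): The bat toggle on the switch box, in rad: +0.45 fully over to the green dot (on, the box's own +y side), -0.45 fully over to the red dot (off, the -y side), 0 upright. It pivots about the box's x axis 48 mm above the bench; once pushed past upright it falls over to the other side by itself. About 1.5 N at the tip moves it.
- switch_box: Grey box screwed to the bench, 70 (x) x 110 (y) x 45 mm high, origin at the centre of its underside, z up. The toggle stands up from the middle of its top; a green dot lies 36 mm to its +y side and a red dot 36 mm to its -y side.
- toggle_tip (a point): Point on the bat near its end, 60 mm from its pivot. The bat is a steel stick 12 mm thick that widens to 19 mm at its end, 63 mm from the pivot.
- shaker: Green box fixed to the bench, 100 (x) x 204 (y) mm, origin at the centre of its underside, flat metal cover 45 mm above the bench. Three upright round steel posts, 28 mm in diameter, stand in a row along its y, 76 mm apart and 38 mm behind the cover's -x edge, and end 114 mm above the bench. A low handle, to 66 mm above the bench, lies behind them (+x side).
- post1_hole (a point): Centre of the cross-hole of post 1, on the post's axis, 90 mm above the bench. Axes as the shaker's: x runs along the hole, in the direction in which a clip is pushed in (from mid-table outward), y along the row of posts, z up. The hole is eight-sided, 11 mm across, right through the post.
- post2_hole (a point): Centre of the cross-hole of post 2, on the post's axis, 90 mm above the bench. Axes as the shaker's: x runs along the hole, in the direction in which a clip is pushed in (from mid-table outward), y along the row of posts, z up. The hole is eight-sided, 11 mm across, right through the post.
- post3_hole (a point): Centre of the cross-hole of post 3, on the post's axis, 90 mm above the bench. Axes as the shaker's: x runs along the hole, in the direction in which a clip is pushed in (from mid-table outward), y along the row of posts, z up. The hole is eight-sided, 11 mm across, right through the post.
- clip_1: R-clip 1 (may be absent; all are alike, 90 g), lying flat. Origin: middle of the underside of its yellow tab; x towards the leg tips, z up. Tab, to hold it by: x -22 to +18, y -16 to +16 mm, 24 mm high. Two 7 mm wire legs, centre lines 4.5 mm above the underside: a straight one along y = -8 to x = 103 mm, round-ended, and a sprung bent one beside it (+y) to x = 96 mm.
- clip_2: R-clip 2 (may be absent; all are alike, 90 g), lying flat. Origin: middle of the underside of its yellow tab; x towards the leg tips, z up. Tab, to hold it by: x -22 to +18, y -16 to +16 mm, 24 mm high. Two 7 mm wire legs, centre lines 4.5 mm above the underside: a straight one along y = -8 to x = 103 mm, round-ended, and a sprung bent one beside it (+y) to x = 96 mm.
- clip_3: R-clip 3 (may be absent; all are alike, 90 g), lying flat. Origin: middle of the underside of its yellow tab; x towards the leg tips, z up. Tab, to hold it by: x -22 to +18, y -16 to +16 mm, 24 mm high. Two 7 mm wire legs, centre lines 4.5 mm above the underside: a straight one along y = -8 to x = 103 mm, round-ended, and a sprung bent one beside it (+y) to x = 96 mm.
- clip_1_seat (a point): Point on the axis of clip 1's straight leg, at x = 62, y = -8, z = 4.5 mm in the clip's frame; it lies at the centre of the cross-hole when the clip is home. The bent leg's flared end rides over the post and its waist, 16 mm ahead of this point, snaps in behind it; this takes a push of up to about 10 N.
- clip_2_seat (a point): Point on the axis of clip 2's straight leg, at x = 62, y = -8, z = 4.5 mm in the clip's frame; it lies at the centre of the cross-hole when the clip is home. The bent leg's flared end rides over the post and its waist, 16 mm ahead of this point, snaps in behind it; this takes a push of up to about 10 N.
- clip_3_seat (a point): Point on the axis of clip 3's straight leg, at x = 62, y = -8, z = 4.5 mm in the clip's frame; it lies at the centre of the cross-hole when the clip is home. The bent leg's flared end rides over the post and its waist, 16 mm ahead of this point, snaps in behind it; this takes a push of up to about 10 N.
- mallet: Rubber-footed mallet with a wooden handle standing on the bench, 72 mm across, 184 mm high; a bystander. Origin at its foot.

How it is judged (in metres and radians):
On the way, in this order (a step that is already met when the one before it is completed fails the run):
1. the toggle is over at the red dot (off) (value of joint toggle below -0.35 rad), for 0.2 s.
2. with the toggle off, every clip is home on a post and let go (value of joint toggle below -0.35 rad and ((distance between clip_1_seat and post1_hole below 0.01 m and angle between the x axis of clip_1 and the x axis of post1_hole, either way round below 0.3 rad) or (distance between clip_1_seat and post2_hole below 0.01 m and angle between the x axis of clip_1 and the x axis of post2_hole, either way round below 0.3 rad) or (distance between clip_1_seat and post3_hole below 0.01 m and angle between the x axis of clip_1 and the x axis of post3_hole, either way round below 0.3 rad)) and ((distance between clip_2_seat and post1_hole below 0.01 m and angle between the x axis of clip_2 and the x axis of post1_hole, either way round below 0.3 rad) or (distance between clip_2_seat and post2_hole below 0.01 m and angle between the x axis of clip_2 and the x axis of post2_hole, either way round below 0.3 rad) or (distance between clip_2_seat and post3_hole below 0.01 m and angle between the x axis of clip_2 and the x axis of post3_hole, either way round below 0.3 rad)) and ((distance between clip_3_seat and post1_hole below 0.01 m and angle between the x axis of clip_3 and the x axis of post1_hole, either way round below 0.3 rad) or (distance between clip_3_seat and post2_hole below 0.01 m and angle between the x axis of clip_3 and the x axis of post2_hole, either way round below 0.3 rad) or (distance between clip_3_seat and post3_hole below 0.01 m and angle between the x axis of clip_3 and the x axis of post3_hole, either way round below 0.3 rad)) and contact force between the fingers and clip_1 below 0.2 N and contact force between the fingers and clip_2 below 0.2 N and contact force between the fingers and clip_3 below 0.2 N), for 0.3 s.
3. the toggle is over at the green dot (on) (value of joint toggle above 0.35 rad), for 0.2 s.
At the end, for the whole second after the job is handed in: The toggle is on (past +0.35 rad), and every clip present is home on a post of its own and stays there: its seat point within 10 mm of the cross-hole's centre and its straight leg within 0.3 rad of the hole's axis (value of joint toggle above 0.35 rad and ((distance between clip_1_seat and post1_hole below 0.01 m and angle between the x axis of clip_1 and the x axis of post1_hole, either way round below 0.3 rad) or (distance between clip_1_seat and post2_hole below 0.01 m and angle between the x axis of clip_1 and the x axis of post2_hole, either way round below 0.3 rad) or (distance between clip_1_seat and post3_hole below 0.01 m and angle between the x axis of clip_1 and the x axis of post3_hole, either way round below 0.3 rad)) and ((distance between clip_2_seat and post1_hole below 0.01 m and angle between the x axis of clip_2 and the x axis of post1_hole, either way round below 0.3 rad) or (distance between clip_2_seat and post2_hole below 0.01 m and angle between the x axis of clip_2 and the x axis of post2_hole, either way round below 0.3 rad) or (distance between clip_2_seat and post3_hole below 0.01 m and angle between the x axis of clip_2 and the x axis of post3_hole, either way round below 0.3 rad)) and ((distance between clip_3_seat and post1_hole below 0.01 m and angle between the x axis of clip_3 and the x axis of post1_hole, either way round below 0.3 rad) or (distance between clip_3_seat and post2_hole below 0.01 m and angle between the x axis of clip_3 and the x axis of post2_hole, either way round below 0.3 rad) or (distance between clip_3_seat and post3_hole below 0.01 m and angle between the x axis of clip_3 and the x axis of post3_hole, either way round below 0.3 rad))); the robot touches nothing.
It fails at once if a clip is handled while the toggle is on the green (on) side (value of joint toggle above 0.1 rad and (contact force between the fingers and clip_1 above 1 N or contact force between the fingers and clip_2 above 1 N or contact force between the fingers and clip_3 above 1 N)).
It fails at once if the mallet is moved more than 40 mm (distance of mallet from where it was at the start of the episode above 0.04 m).
Of clip_1, clip_2, clip_3 only 2 to 3 are there at a start; the rules pass over those that are not, and their reading is None.
At some moment in a run one of clip_1, clip_2, clip_3 may be knocked a few centimetres aside while the robot is not near it.
It also fails if it takes over 210 s, if anything falls off the work surface, if the arm or the gripper's body presses on something with over 40 N, if the wrist force passes 120 N, or if a joint passes its speed limit or range.

## Working session

There is one attempt and no reset: what is moved stays moved. The work goes in short steps, Python scripts to look and compute and a tool call to move; the robot and the scene stay as the last step left them, time stands still between calls to the robot, and variables do not carry over. Pictures are saved under pics/ and viewed, at most 14 in all, crops included, and the job is handed in when it is done.

Besides the shell and the picture viewer there is one more tool, called after "Call:" as name(argument=value, ...) on one line, values as JSON. arm_command: Moves the arm, as the interface text tells. Its arguments: {"type":"object","properties":{"moves":{"type":"array","items":{"type":"object","properties":{"xyz":{"type":"array","items":{"type":"number"}},"angular":{"type":"array","items":{"type":"number"}},"jaw":{"type":"number"}}}},"newtons":{"type":"number"}},"required":["moves"]}

```bash
mkdir -p pics; cat > h.py <<'E'
import numpy as np, cv2, json
from scipy.spatial.transform import Rotation as R
from bench import state, imaging, order
def snap(n):
    s=state(); d=imaging.snapshot(n)
    if n=="wrist":
        T=np.eye(4);T[:3,:3]=R.from_rotvec(s["orientation"]).as_matrix();T[:3,3]=s["eef_pos"]
        wc=T@np.array(d["T_tool_cam"])
    else: wc=np.linalg.inv(np.array(d["camera_from_world"]))
    d["wc"]=wc; return d
def ray(d,px):
    p=cv2.undistortPoints(np.array(px,float).reshape(-1,1,2),np.array(d["camera_matrix"]),np.array(d["distortion"])).reshape(-1,2)
    v=np.c_[p,np.ones(len(p))]@d["wc"][:3,:3].T
    return d["wc"][:3,3],v/np.linalg.norm(v,axis=1)[:,None]
def onz(d,px,z):
    o,v=ray(d,px); return o+v*((z-o[2])/v[:,2])[:,None]
def tri(d1,p1,d2,p2):
    A=np.zeros((3,3));b=np.zeros(3)
    for d,p in((d1,p1),(d2,p2)):
        o,v=ray(d,[p]);M=np.eye(3)-np.outer(v[0],v[0]);A+=M;b+=M@o
    return np.linalg.solve(A,b)
def proj(d,P):
    M=np.linalg.inv(d["wc"]);r,_=cv2.Rodrigues(M[:3,:3])
    return cv2.projectPoints(np.array(P,float).reshape(-1,1,3),r,M[:3,3],np.array(d["camera_matrix"]),np.array(d["distortion"]))[0].reshape(-1,2)
E
python3 - <<'E'
from h import *
np.set_printoptions(precision=2,suppress=True)
print(state())
for n in("scene","side","wrist"):
    d=snap(n); cv2.imwrite(f"pics/{n}0.png",d["color"]); print(n,d["wc"],d["camera_matrix"])
E
```

```text
{'time': 0.0, 'joint_pos': array([ 1.08,  0.28, -0.03,  1.27, -0.  ,  1.47]), 'qd': array([-0.,  0., -0.,  0.,  0.,  0.]), 'tau': array([  0.  , -44.55,  29.52,   0.02,  -0.  ,   0.  ]), 'eef_pos': array([236.55, 577.64, 230.12]), 'orientation': array([-0.61, -3.08,  0.  ]), 'contact_force': array([-0.81, -0.02, -0.53]), 'moment': array([ 0.09, -0.02, -0.  ]), 'finger_force': 0.0, 'gripper_width': 85.25794329933139}
scene [[   0.46   -0.57    0.68  -93.95]
 [  -0.89   -0.28    0.37 -219.89]
 [  -0.02   -0.77   -0.63  711.37]
 [   0.      0.      0.      1.  ]] [[421.55   0.   281.45]
 [  0.   421.55 218.4 ]
 [  0.     0.     1.  ]]
side [[ -0.99  -0.06   0.14 446.98]
 [ -0.16   0.53  -0.84 871.81]
 [ -0.02  -0.85  -0.53 559.56]
 [  0.     0.     0.     1.  ]] [[396.53   0.   278.31]
 [  0.   396.53 193.32]
 [  0.     0.     1.  ]]
wrist [[  0.38   0.88   0.28 164.55]
 [  0.93  -0.36  -0.12 607.9 ]
 [ -0.     0.3   -0.95 372.1 ]
 [  0.     0.     0.     1.  ]] [[290.24   0.   282.53]
 [  0.   290.24 205.91]
 [  0.     0.     1.  ]]
```

View pics/scene0.png

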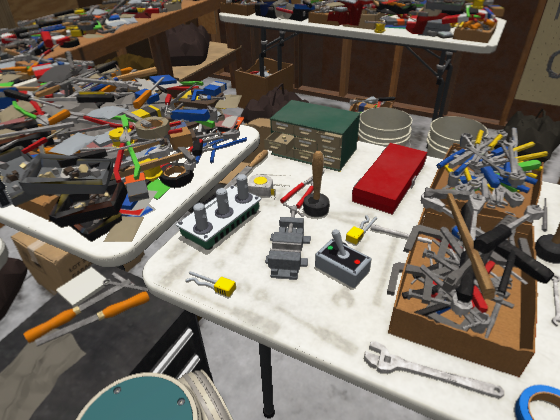

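View pics/side0.png

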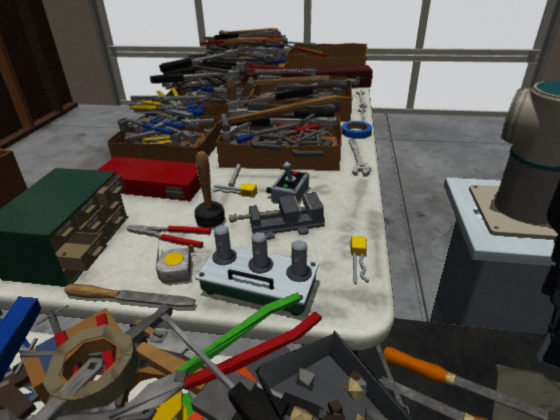

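The scene view shows clips with yellow tabs at (225,286) and (355,235), the switch box at (343,258), shaker posts at (200,210), (222,198), (241,184) and the mallet at (317,185). The side view shows the tabs at (358,243) and (248,189), and the posts at (222,240), (260,248), (299,255). I see only two clips; the other yellow spot is a tape measure.

```bash
python3 - <<'E'
from h import *
np.set_printoptions(precision=1,suppress=True)
a=cv2.imread("pics/scene0.png");b=cv2.imread("pics/side0.png")
def c(im,x,y,w,h,W,H): return cv2.resize(im[y:y+h,x:x+w],(W,H),interpolation=cv2.INTER_CUBIC)
m=np.vstack([np.hstack([c(a,175,165,100,75,400,300),c(a,310,210,100,75,400,300)]),np.hstack([c(b,195,215,133,100,400,300),c(b,230,160,100,75,400,300)])])
cv2.imwrite("pics/m1.png",m)
for n,im in(("scene",a),("side",b)):
    hsv=cv2.cvtColor(im,cv2.COLOR_BGR2HSV)
    for nm,lo,hi in(("yel",(22,150,100),(35,255,255)),("grn",(45,150,60),(80,255,255)),("red",(0,180,100),(8,255,255))):
        k=cv2.inRange(hsv,lo,hi);N,_,s,ce=cv2.connectedComponentsWithStats(k)
        print(n,nm,[(s[i,4],ce[i].round(1).tolist()) for i in range(1,N) if s[i,4]>5 and 170<ce[i][0]<420 and 150<ce[i][1]<330])
E
```

```text
scene yel [(np.int32(76), [260.0, 180.0]), (np.int32(18), [272.0, 191.5]), (np.int32(198), [354.0, 234.6]), (np.int32(268), [224.9, 285.5])]
scene grn [(np.int32(18), [329.7, 247.4])]
scene red [(np.int32(2027), [391.3, 170.7]), (np.int32(88), [292.1, 191.6]), (np.int32(74), [305.0, 195.6]), (np.int32(22), [356.7, 261.5])]
side yel [(np.int32(94), [247.5, 186.6]), (np.int32(184), [358.0, 242.1]), (np.int32(186), [173.2, 258.3])]
side grn [(np.int32(13), [285.0, 185.2]), (np.int32(1015), [247.2, 324.9])]
side red [(np.int32(11), [171.3, 170.6]), (np.int32(7), [294.3, 172.4]), (np.int32(73), [180.9, 227.9]), (np.int32(33), [203.2, 229.1]), (np.int32(104), [180.3, 239.4])]
```

View pics/m1.png

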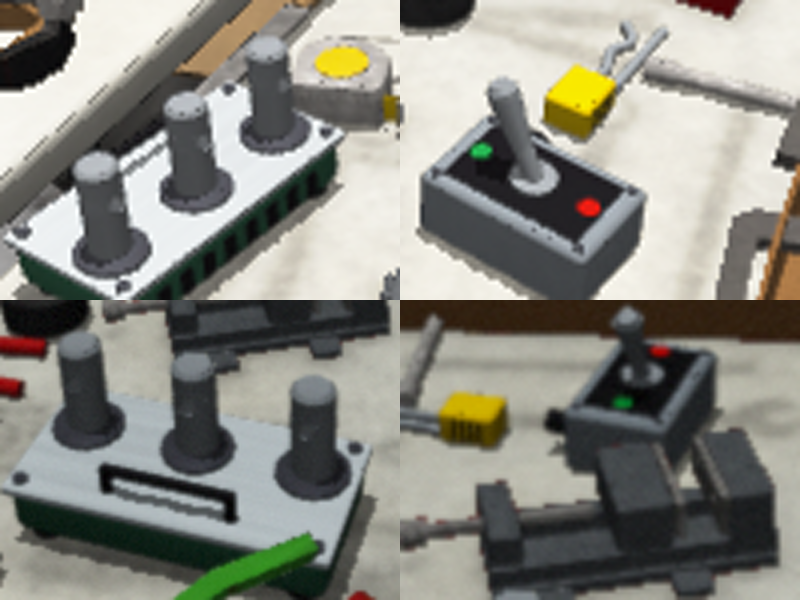

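The crops show the post tops at scene (199.5,204.5), (221.8,190), (241.5,176) and side (299.7,242.7), (259.3,235.7), (221.3,229). The toggle tip leans to green. Next I triangulate.

```bash
python3 - <<'E'
from h import *
np.set_printoptions(precision=1,suppress=True)
a=snap("scene");b=snap("side")
for n,p,q in [("post a",(199.5,205),(299.7,243)),("post b",(221.8,190),(259.3,236)),("post c",(241.5,176),(221.3,229)),
 ("green",(329.7,247.4),(285,185.2)),("red",(356.7,261.5),(294.3,172.4)),("tip",(335,231),(287,164)),
 ("clipA",(224.9,285.5),(358,242.1)),("clipB",(354,234.6),(247.5,186.6))]: print(n,tri(a,p,b,q))
print("mallet",onz(a,[(317,208)],0),onz(b,[(210,218)],0))
print("clip A legs tips scene z5",onz(a,[(189,273),(196,283)],4.5), onz(b,[(356,282),(366,281)],4.5))
print("clip B legs tips scene z5",onz(a,[(375,218),(366,217)],4.5))
E
```

```text
post a [507.  324.7 114.2]
post b [582.2 312.2 112.9]
post c [656.8 300.9 113. ]
green [576.4  20.1  47.1]
red [561.3 -50.2  46.3]
tip [572.6   9.6 102.9]
clipA [394.1 189.6  17.5]
clipB [679.2  -5.6  18. ]
mallet [[754.9 128.5   0. ]] [[748.2 118.3   0. ]]
clip A legs tips scene z5 [[397.8 293.    4.5]
 [379.9 260.    4.5]] [[398.8 296.3   4.5]
 [379.7 291.1   4.5]]
clip B legs tips scene z5 [[776.6 -28.3   4.5]
 [770.3  -5.7   4.5]]
```

Post tops come out at 113–114 mm and tabs around 18 mm, which agrees with the text. I'll move above the toggle's green side.

```bash
cat >> h.py <<'E'
def plan(P,yaw=None,z=True):
    "shift (cm, tool axes) and turn (deg) to TCP P with tool y at world heading yaw (mod 180), tool down"
    s=state();M=R.from_rotvec(s["orientation"]).as_matrix()
    sh=M.T@(np.array(P,float)-s["eef_pos"])/10
    t=np.zeros(3)
    if yaw is not None:
        c=np.degrees(np.arctan2(M[1,1],M[0,1]));d=(yaw-c+90)%180-90
        y=np.radians(c+d);G=np.c_[[np.sin(y),-np.cos(y),0],[np.cos(y),np.sin(y),0],[0,0,-1]]
        t=np.degrees(R.from_matrix(M.T@G).as_rotvec())
    print("xyz",sh.round(2),"ang",t.round(1),"d6",s["joint_pos"][5].round(2),"at",s["eef_pos"].round(1))
E
python3 - <<'E'
from h import *
plan((582,47,190),78)
a=snap("scene");b=snap("side")
print("vise",onz(a,[(290,208),(297,245),(270,262),(283,276)],30).round(), onz(b,[(230,215),(320,200)],30).round())
E
```

```text
Traceback (most recent call last):
  File "h.py", line 33, in plan
    t=np.degrees(R.from_matrix(M.T@G).as_rotvec())
                 ~~~~~~~~~~~~~^^^^^^^
  File "scipy/spatial/transform/_rotation.pyx", line 1143, in scipy.spatial.transform._rotation.Rotation.from_matrix
ValueError: Non-positive determinant (left-handed or null coordinate frame) in rotation matrix 0: [[-9.83957004e-01  1.78405715e-01 -1.20503859e-04]
 [ 1.78405487e-01  9.83956467e-01  1.07399399e-03]
 [-3.10177217e-04 -1.03526536e-03  9.99999416e-01]].
```

```bash
sed -i 's/\[np.sin(y),-np.cos(y),0\]/[-np.sin(y),np.cos(y),0]/' h.py
python3 - <<'E'
from h import *
plan((582,47,190),78)
a=snap("scene");b=snap("side")
print("vise",onz(a,[(290,208),(297,245),(270,262),(283,276)],30).round(), onz(b,[(230,215),(320,200)],30).round())
E
```

```text
xyz [-52.08 -36.05   4.11] ang [ -0.1  -0.  -10.3] d6 1.47 at [236.8 578.  230.8]
vise [[688. 178.  30.]
 [568.  99.  30.]
 [490. 129.  30.]
 [464.  83.  30.]] [[689. 141.  30.]
 [485.  52.  30.]]
```

Call:
arm_command(moves=[{"xyz":[-4,-2.8,0],"angular":[0,0,-2],"jaw":0},{"xyz":[-7,-4.9,0],"angular":[0,0,-4],"jaw":0},{"xyz":[-28,-19.4,0],"angular":[0,0,-10.3],"jaw":0},{"xyz":[-28,-19.4,0],"angular":[0,0,-10.3],"jaw":0},{"xyz":[-28,-19.4,0],"angular":[0,0,-10.3],"jaw":0},{"xyz":[-28,-19.4,0],"angular":[0,0,-10.3],"jaw":0},{"xyz":[-28,-19.4,0],"angular":[0,0,-10.3],"jaw":0},{"xyz":[-28,-19.4,0],"angular":[0,0,-10.3],"jaw":0}])

```text
time: 1.02
eef_pos: [419.2, 297.1, 231.6]
orientation: [0.327, 3.124, 0.001]
contact_force: [-0.3, 0.0, -0.1]
gripper_width: 0.4
finger_force: 0.0
```

```bash
python3 -c "
from h import *
plan((582,47,150),78)"
```

```text
xyz [-21.1  -21.09   8.16] ang [0. 0. 0.] d6 0.7 at [419.2 297.1 231.6]
```

Call:
arm_command(moves=[{"xyz":[-21.1,-21.1,2],"angular":[0,0,0],"jaw":0},{"xyz":[-21.1,-21.1,2],"angular":[0,0,0],"jaw":0},{"xyz":[-21.1,-21.1,2],"angular":[0,0,0],"jaw":0},{"xyz":[-21.1,-21.1,2],"angular":[0,0,0],"jaw":0},{"xyz":[-21.1,-21.1,2],"angular":[0,0,0],"jaw":0},{"xyz":[-21.1,-21.1,2],"angular":[0,0,0],"jaw":0},{"xyz":[-21.1,-21.1,2],"angular":[0,0,0],"jaw":0},{"xyz":[-21.1,-21.1,2],"angular":[0,0,0],"jaw":0}])

```text
time: 1.68
eef_pos: [584.6, 43.4, 211.0]
orientation: [0.336, 3.121, -0.003]
contact_force: [0.8, -0.1, -0.1]
gripper_width: -0.1
finger_force: 0.0
```

```bash
python3 -c "
from h import *
plan((582,47,85),78)
plan((582-.21*60,47-.978*60,85),78)
d=snap('wrist');cv2.imwrite('pics/w1.png',d['color']);print(proj(d,[(572.6,9.6,103),(576,20,47),(561,-50,47)]))"
```

```text
xyz [ 0.37  0.32 12.59] ang [-0.1  0.2 -0.3] d6 0.18 at [584.6  43.4 211. ]
xyz [ 0.35 -5.68 12.61] ang [-0.1  0.2 -0.3] d6 0.18 at [584.6  43.4 211. ]
[[242.6057394  199.10828894]
 [259.55632195 185.36563104]
 [193.68922613 185.63428002]]
```

View pics/w1.png

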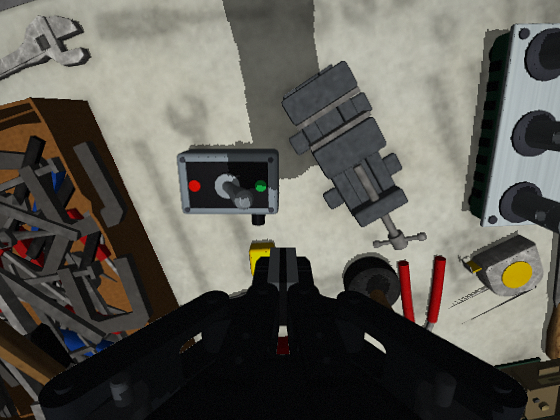

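The wrist view puts the toggle tip at (243,200), the green dot at (261,186) and the red dot at (194,186), all matching the projections. Now I go down and push toward red.

Call:
arm_command(moves=[{"xyz":[0.4,0.5,4],"angular":[0,0,0],"jaw":0},{"xyz":[0.4,0.5,8],"angular":[0,0,0],"jaw":0},{"xyz":[0.4,0.5,12.2],"angular":[0,0,0],"jaw":0},{"xyz":[0.4,0.5,12.2],"angular":[0,0,0],"jaw":0},{"xyz":[0.4,-1.5,12.2],"angular":[0,0,0],"jaw":0},{"xyz":[0.4,-3,12.2],"angular":[0,0,0],"jaw":0},{"xyz":[0.4,-4.5,12.2],"angular":[0,0,0],"jaw":0},{"xyz":[0.4,-5.4,12.2],"angular":[0,0,0],"jaw":0}])

```text
time: 2.4
eef_pos: [566.6, -3.6, 91.6]
orientation: [0.327, 3.123, -0.0]
contact_force: [0.8, -0.8, -1.2]
gripper_width: 0.2
finger_force: 0.0
```

Call:
arm_command(moves=[{"xyz":[0,-0.4,0],"angular":[0,0,0],"jaw":0},{"xyz":[0,1,0],"angular":[0,0,0],"jaw":0},{"xyz":[0,1,-4],"angular":[0,0,0],"jaw":0},{"xyz":[0,1,-8],"angular":[0,0,0],"jaw":0},{"xyz":[0,1,-12],"angular":[0,0,0],"jaw":0},{"xyz":[0,1,-12],"angular":[0,0,0],"jaw":1}])

```text
time: 2.9
eef_pos: [574.0, 7.5, 219.5]
orientation: [0.324, 3.108, 0.001]
contact_force: [1.1, -0.3, 0.6]
gripper_width: 10.9
finger_force: 0.0
```

```bash
python3 -c "
from h import *
np.set_printoptions(precision=1,suppress=True)
a=snap('scene');d=snap('wrist');b=snap('side')
m=np.hstack([cv2.resize(a['color'][150:320,170:410],(480,340)),d['color'][100:300,100:350]] if 0 else [cv2.resize(a['color'][150:320,170:410],(480,340)),cv2.resize(d['color'][120:280,150:300],(319,340))])
cv2.imwrite('pics/m2.png',m)
for n,x in(('scene',a),('side',b)):
    hsv=cv2.cvtColor(x['color'],cv2.COLOR_BGR2HSV);k=cv2.inRange(hsv,(22,150,100),(35,255,255));N,_,s,ce=cv2.connectedComponentsWithStats(k)
    print(n,[(s[i,4],ce[i].round(1).tolist()) for i in range(1,N) if s[i,4]>10 and 170<ce[i][0]<420 and 150<ce[i][1]<330])
plan((394.1,189.6,200),0)
"
```

```text
scene [(np.int32(76), [260.0, 180.0]), (np.int32(18), [272.0, 191.5]), (np.int32(159), [353.9, 233.2]), (np.int32(268), [225.0, 285.5])]
side [(np.int32(94), [247.5, 186.6]), (np.int32(183), [358.0, 242.1]), (np.int32(187), [173.2, 258.3])]
xyz [20.8 14.2  1. ] ang [ 0.1  0.1 78.1] d6 0.11 at [568.7   7.5 210.5]
```

View pics/m2.png

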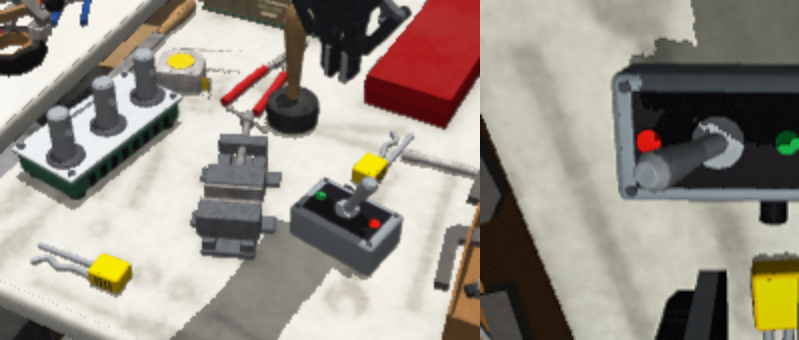

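The toggle is over at red and both clips are unmoved. I start with clip A and go where the wrist camera sees it from above.

Call:
arm_command(moves=[{"xyz":[3,2,0],"angular":[0,0,7],"jaw":1},{"xyz":[6,4,0],"angular":[0,0,14],"jaw":1},{"xyz":[9,5,0],"angular":[0,0,21],"jaw":1},{"xyz":[12,6,0],"angular":[0,0,28],"jaw":1},{"xyz":[15,7,0],"angular":[0,0,35],"jaw":1},{"xyz":[18,8,0],"angular":[0,0,42],"jaw":1},{"xyz":[19.6,8.4,0],"angular":[0,0,49],"jaw":1},{"xyz":[19.6,8.4,0],"angular":[0,0,56],"jaw":1}])

```text
time: 3.72
eef_pos: [388.1, 130.5, 206.9]
orientation: [-1.757, -2.598, 0.006]
contact_force: [-0.5, -0.9, -0.3]
gripper_width: 85.3
finger_force: 0.0
```

```bash
python3 -c "
from h import *
plan((394,125,190),0)"
```

```text
xyz [-0.74  0.36  1.68] ang [-0.4 -0.1 21.9] d6 1.35 at [388.1 130.5 206.9]
```

Call:
arm_command(moves=[{"xyz":[-0.7,0.4,1.7],"angular":[0,0,7],"jaw":1},{"xyz":[-0.7,0.4,1.7],"angular":[0,0,14],"jaw":1},{"xyz":[-0.7,0.4,1.7],"angular":[0,0,21.9],"jaw":1},{"xyz":[-0.7,0.4,1.7],"angular":[0,0,21.9],"jaw":1},{"xyz":[-0.7,0.4,1.7],"angular":[0,0,21.9],"jaw":1}])

```text
time: 4.13
eef_pos: [398.8, 124.5, 190.9]
orientation: [-2.214, -2.226, 0.004]
contact_force: [-0.8, 0.2, -0.2]
gripper_width: 85.4
finger_force: 0.0
```

```bash
python3 - <<'E'
from h import *
np.set_printoptions(precision=1,suppress=True)
d=snap('wrist');cv2.imwrite('pics/w3.png',d['color'])
hsv=cv2.cvtColor(d['color'],cv2.COLOR_BGR2HSV);k=cv2.inRange(hsv,(22,150,60),(35,255,255))
cs,_=cv2.findContours(k,0,2)
for c in cs:
    if cv2.contourArea(c)>100:
        r=cv2.minAreaRect(c);print(r);print(onz(d,cv2.boxPoints(r),24),onz(d,[r[0]],24))
plan((394,125,190),0)
print(proj(d,[(394,190,24),(507,324,114),(582,312,114)]))
E
```

```text
((505.5308532714844, 286.75390625), (33.489376068115234, 24.1867733001709), 7.125016689300537)
[[657.8 -14.7  24. ]
 [653.5  19.8  24. ]
 [697.8  13.7  24. ]
 [703.5 -21.4  24. ]] [[677.9  -0.3  24. ]]
((280.0, 123.0), (38.0, 30.0), 90.0)
[[379.9 212.   24. ]
 [410.2 212.1  24. ]
 [410.8 174.4  24. ]
 [379.5 174.2  24. ]] [[395.1 193.5  24. ]]
xyz [ 0.1 -0.5  0.1] ang [-0.1  0.   0.3] d6 1.71 at [399.1 124.4 191.3]
[[278.9 126.5]
 [459.2 -86.4]
 [568.9 -57.1]]
```

View pics/w3.png

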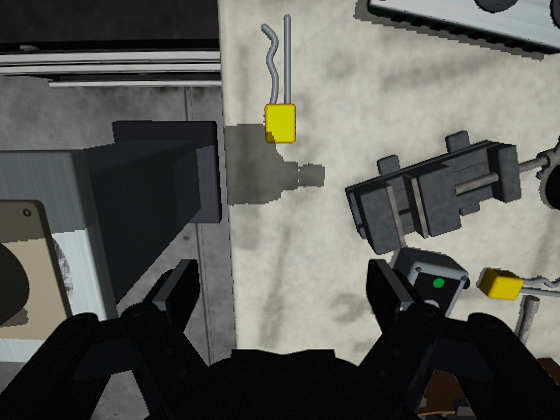

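Clip A's tab is at (280,123) with both legs pointing up the image and the straight leg on the right. The vise is clear of it. I descend.

```bash
python3 - <<'E'
from h import *
np.set_printoptions(precision=1,suppress=True)
d=snap('wrist')
print(onz(d,[(288,17),(289.5,100)],4.5))
plan((395.2,193,90),1);plan((395.2,193,3),1)
E
```

```text
[[403.1 295.3   4.5]
 [405.5 216.7   4.5]]
xyz [ 6.9 -0.4 10.2] ang [-0.1  0.  -0.7] d6 1.71 at [399.4 124.4 191.6]
xyz [ 6.9 -0.4 18.9] ang [-0.1  0.  -0.7] d6 1.71 at [399.4 124.4 191.6]
```

Call:
arm_command(moves=[{"xyz":[6.9,-0.4,3],"angular":[0,0,-1],"jaw":0.7},{"xyz":[6.9,-0.4,6],"angular":[0,0,-1],"jaw":0.7},{"xyz":[6.9,-0.4,10],"angular":[0,0,-1],"jaw":0.7},{"xyz":[6.9,-0.4,13],"angular":[0,0,-1],"jaw":0.7},{"xyz":[6.9,-0.4,16],"angular":[0,0,-1],"jaw":0.7},{"xyz":[6.9,-0.4,18.5],"angular":[0,0,-1],"jaw":0.7},{"xyz":[6.9,-0.4,18.8],"angular":[0,0,-1],"jaw":0.7},{"xyz":[6.9,-0.4,18.8],"angular":[0,0,-1],"jaw":0.7}])

```text
time: 4.9
eef_pos: [394.1, 192.7, 3.0]
orientation: [-2.197, -2.243, 0.006]
contact_force: [-0.6, -0.2, 0.1]
gripper_width: 59.9
finger_force: 0.0
```

Call:
arm_command(moves=[{"xyz":[0,0,0],"angular":[0,0,0],"jaw":0.2},{"xyz":[0,0,0],"angular":[0,0,0],"jaw":0.2},{"xyz":[0,0,0],"angular":[0,0,0],"jaw":0.2},{"xyz":[0,0,0],"angular":[0,0,0],"jaw":0.2},{"xyz":[0,0,0],"angular":[0,0,0],"jaw":0.2},{"xyz":[0,0,0],"angular":[0,0,0],"jaw":0.2}], newtons=60)

```text
time: 5.4
eef_pos: [398.0, 193.8, 6.4]
orientation: [2.198, 2.242, 0.006]
contact_force: [-1.0, -1.8, 6.4]
gripper_width: 30.4
finger_force: 58.7
```

Call:
arm_command(moves=[{"xyz":[0,0,-3],"angular":[0,0,0],"jaw":0.2},{"xyz":[0,0,-7],"angular":[0,0,0],"jaw":0.2},{"xyz":[0,0,-11],"angular":[0,0,0],"jaw":0.2},{"xyz":[0,0,-13],"angular":[0,0,0],"jaw":0.2},{"xyz":[0,0,-13],"angular":[0,0,0],"jaw":0.2}])

```text
time: 5.82
eef_pos: [400.9, 194.8, 140.8]
orientation: [2.195, 2.239, 0.018]
contact_force: [0.7, 0.7, -0.5]
gripper_width: 30.7
finger_force: 59.7
```

```bash
python3 -c "
from h import *
plan((475,190,135),-9)"
```

```text
xyz [-0.63  7.39  0.67] ang [ 0.7 -0.3 10.1] d6 1.86 at [400.9 194.8 140.8]
```

Call:
arm_command(moves=[{"xyz":[-0.6,3,0.6],"angular":[0,0,5],"jaw":0.2},{"xyz":[-0.6,6,0.6],"angular":[0.6,0,10],"jaw":0.2},{"xyz":[-0.6,7.4,0.6],"angular":[0.6,0,10.1],"jaw":0.2},{"xyz":[-0.6,7.4,0.6],"angular":[0.6,0,10.1],"jaw":0.2},{"xyz":[-0.6,7.4,0.6],"angular":[0.6,0,10.1],"jaw":0.2}])

```text
time: 6.23
eef_pos: [469.9, 188.4, 127.8]
orientation: [-2.383, -2.035, 0.013]
contact_force: [0.0, -0.6, -1.6]
gripper_width: 30.7
finger_force: 59.6
```

```bash
python3 - <<'E'
from h import *
np.set_printoptions(precision=1,suppress=True)
d=snap('wrist');a=snap('scene');b=snap('side')
def c(im,x,y,w,h,W,H): return cv2.resize(im[y:y+h,x:x+w],(W,H),interpolation=cv2.INTER_CUBIC)
plan((479.3,201.4,90),-9)
m=np.hstack([d['color'][:300],np.vstack([c(a['color'],175,160,120,75,240,150),c(b['color'],220,190,120,75,240,150)])])
cv2.imwrite('pics/m4.png',m)
cv2.imwrite('w.png',d['color']);cv2.imwrite('a.png',a['color']);cv2.imwrite('b.png',b['color'])
print(proj(d,[(507,324.5,114),(582,312,114)]))
E
```

```text
xyz [1.4 0.9 3.8] ang [-0.7  0.1  0.1] d6 1.98 at [468.3 188.5 127.7]
[[317.1 -27.7]
 [482.2 -23.3]]
```

View pics/m4.png

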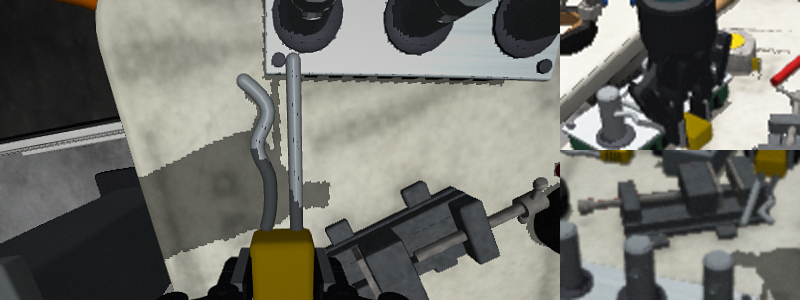

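Wrist view: the straight leg tip is at (293,55) with its root at (296,228), the bent leg is on the left, and post feet show at the top. Side view: the tip is near (311,226).

```bash
python3 - <<'E'
from h import *
np.set_printoptions(precision=1,suppress=True)
d=snap('wrist');b=snap('side')
for q in((311,226),(312.5,228)): print(tri(d,(293,55),b,q))
for z in(120,124,128): print(onz(d,[(293,57),(296,225)],z))
E
```

```text
[488.8 290.  126.2]
[487.4 290.6 122.4]
[[488.9 290.2 120. ]
 [478.3 206.7 120. ]]
[[488.7 289.5 124. ]
 [478.4 208.3 124. ]]
[[488.5 288.9 128. ]
 [478.5 209.8 128. ]]
```

Leg heading 82.8°, height about 126, agreeing with the grip geometry. I back off 45 mm so the wrist camera sees the post tops too.

Call:
arm_command(moves=[{"xyz":[-3,0,0],"angular":[0,0,0.9],"jaw":0.2},{"xyz":[-4.5,0,0],"angular":[-0.7,0,1.8],"jaw":0.2},{"xyz":[-4.5,0,0],"angular":[-0.7,0,1.8],"jaw":0.2},{"xyz":[-4.5,0,0],"angular":[-0.7,0,1.8],"jaw":0.2}])

```text
time: 6.82
eef_pos: [462.2, 144.1, 128.3]
orientation: [2.42, 2.001, 0.001]
contact_force: [0.2, 0.5, -0.8]
gripper_width: 31.1
finger_force: 59.6
```

```bash
python3 - <<'E'
from h import *
np.set_printoptions(precision=1,suppress=True)
d=snap('wrist');cv2.imwrite('w2.png',d['color'])
cv2.imwrite('pics/w5.png',cv2.resize(d['color'][:200,180:480],(600,400)))
print(proj(d,[(507,324.5,114),(582,312,114)]));plan((479.7,200.7,91.8),-10.8)
E
```

```text
[[ 307.1 -148.5]
 [ 483.8 -146.8]]
xyz [5.8 0.6 3.7] ang [0.1 0.  0. ] d6 1.93 at [462.7 144.6 128.5]
```

View pics/w5.png

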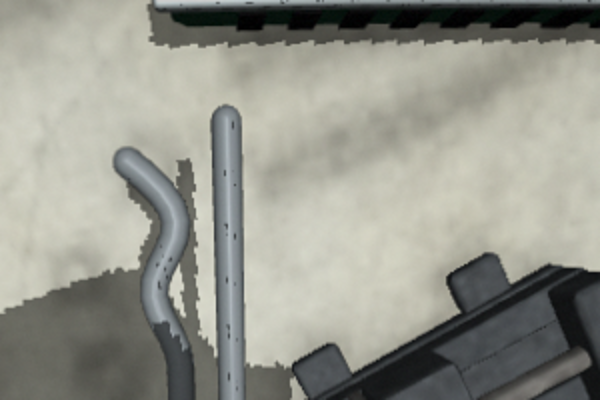

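Backing off lost the posts. I'll go up and forward instead, with the legs well above the post tops.

Call:
arm_command(moves=[{"xyz":[0,0,-3],"angular":[0,0,0],"jaw":0.2},{"xyz":[1,0,-5.5],"angular":[0,0,0],"jaw":0.2},{"xyz":[5,0.6,-5.5],"angular":[0,0,0],"jaw":0.2},{"xyz":[9,0.6,-5.5],"angular":[0,0,0],"jaw":0.2},{"xyz":[9.5,0.6,-5.5],"angular":[0,0,0],"jaw":0.2},{"xyz":[9.5,0.6,-5.5],"angular":[0,0,0],"jaw":0.2},{"xyz":[9.5,0.6,-5.5],"angular":[0,0,0],"jaw":0.2}])

```text
time: 7.45
eef_pos: [486.0, 237.1, 182.8]
orientation: [2.417, 2.004, -0.002]
contact_force: [0.7, -0.3, -0.7]
gripper_width: 30.9
finger_force: 59.6
```

```bash
python3 - <<'E'
from h import *
np.set_printoptions(precision=1,suppress=True)
s=state();print(s["eef_pos"],s["orientation"])
d=snap('wrist');cv2.imwrite('w2.png',d['color'])
cv2.imwrite('pics/w6.png',cv2.resize(d['color'][:200,200:560],(720,400)))
print(proj(d,[(507,324.5,114),(582,312,114),(656.8,300.9,114)]))
E
```

```text
[486.  237.1 182.8] [ 2.4  2.  -0. ]
[[289.4  95.8]
 [400.5  94. ]
 [508.5  91.1]]
```

View pics/w6.png

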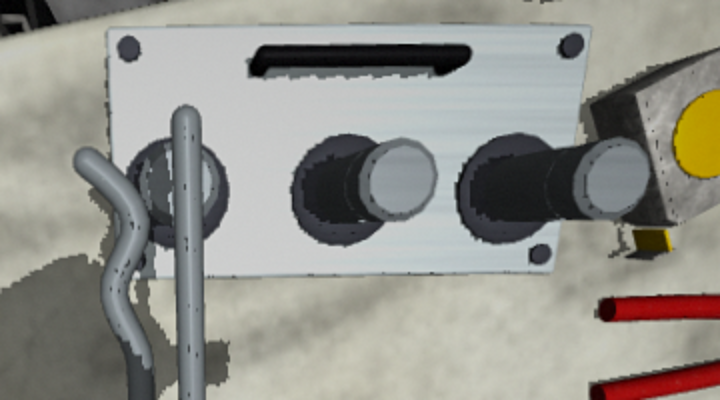

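Post tops in full-image pixels: a ≈ (290,90) behind the straight leg, b (399,89.5), c (505.5,89.5). The straight leg tip is at (293,55).

```bash
python3 - <<'E'
from h import *
np.set_printoptions(precision=1,suppress=True)
d=snap('wrist');s=state();print(s["eef_pos"])
P=onz(d,[(290,90),(399,89.5),(505.5,89.5)],114);print(P,np.linalg.norm(np.diff(P,axis=0),axis=1))
v=P[2]-P[1];print("row",np.degrees(np.arctan2(v[1],v[0])))
# hole-row heading from base edge of the cover z45
E_=onz(d,[(265,137.5),(473,135.5)],45);v=E_[1]-E_[0];print("edge",E_,np.degrees(np.arctan2(v[1],v[0])))
L=onz(d,[(293,56.5),(295,197)],181);v=L[0]-L[1];print("leg",L,np.degrees(np.arctan2(v[1],v[0])))
E
```

```text
[485.8 235.9 182.7]
[[507.9 327.3 114. ]
 [581.  314.2 114. ]
 [654.4 301.4 114. ]] [74.2 74.5]
row -9.88678481908946
edge [[479.8 294.9  45. ]
 [674.8 260.8  45. ]] -9.938693639072303
leg [[509.3 336.6 181. ]
 [498.8 271.9 181. ]] 80.75759137431652
```

Call:
arm_command(moves=[{"xyz":[-4,0.1,0],"angular":[0,0,0],"jaw":0.2},{"xyz":[-4,0.1,0],"angular":[0,0,0],"jaw":0.2},{"xyz":[-3.8,0.1,4],"angular":[0,0,0],"jaw":0.2},{"xyz":[-3.8,0.1,8],"angular":[0,0,0],"jaw":0.2},{"xyz":[-3.8,0.1,9.1],"angular":[0,0,0],"jaw":0.2},{"xyz":[-3.8,0.1,9.1],"angular":[0,0,0],"jaw":0.2},{"xyz":[-3.8,0.1,9.1],"angular":[0,0,0],"jaw":0.2}])

```text
time: 8.13
eef_pos: [480.0, 198.2, 92.3]
orientation: [2.42, 2.001, -0.002]
contact_force: [0.4, 0.7, -1.5]
gripper_width: 30.8
finger_force: 59.5
```

```bash
python3 - <<'E'
from h import *
np.set_printoptions(precision=1,suppress=True)
s=state();print(s["eef_pos"],s["orientation"])
d=snap('wrist');a=snap('scene');b=snap('side')
def c(im,x,y,w,h,W,H): return cv2.resize(im[y:y+h,x:x+w],(W,H),interpolation=cv2.INTER_CUBIC)
m=np.hstack([c(d['color'],200,0,180,150,360,300),c(b['color'],270,220,80,60,400,300)])
cv2.imwrite('pics/m7.png',m)
print(proj(b,[(507,325,90),(507,325,114)]),proj(d,[(507.5,326,114),(507.5,326,90)]))
E
```

```text
[480.  198.2  92.3] [ 2.4  2.  -0. ]
[[298.8 253. ]
 [298.9 242.5]] [[291.8 -42.6]
 [290.1 -14.1]]
```

View pics/m7.png

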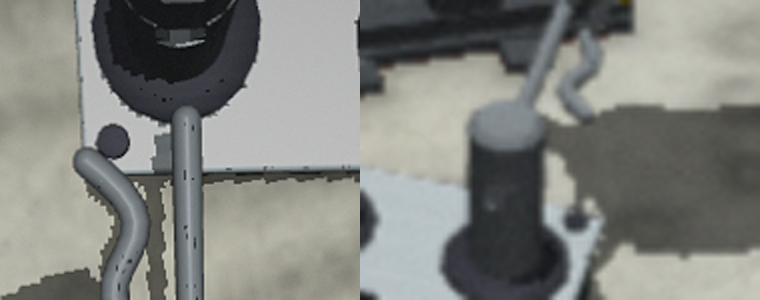

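The leg lines up with the post laterally in the wrist view, and the hole is visible just ahead of it. I advance slowly and watch the force.

Call:
arm_command(moves=[{"xyz":[0.8,0,0],"angular":[0,0,0],"jaw":0.2},{"xyz":[1.3,0,0],"angular":[0,0,0],"jaw":0.2},{"xyz":[1.8,0,0],"angular":[0,0,0],"jaw":0.2},{"xyz":[2.2,0,0],"angular":[0,0,0],"jaw":0.2},{"xyz":[2.2,0,0],"angular":[0,0,0],"jaw":0.2}])

```text
time: 8.7
eef_pos: [485.2, 221.7, 92.6]
orientation: [2.417, 2.003, 0.002]
contact_force: [-0.3, -0.8, -1.1]
gripper_width: 30.5
finger_force: 59.6
```

Call:
arm_command(moves=[{"xyz":[0.6,0,0],"angular":[0,0,0],"jaw":0.2},{"xyz":[1.2,0,0],"angular":[0,0,0],"jaw":0.2},{"xyz":[1.5,0,0],"angular":[0,0,0],"jaw":0.2},{"xyz":[1.5,0,0],"angular":[0,0,0],"jaw":0.2}])

```text
time: 9.03
eef_pos: [487.4, 236.0, 92.1]
orientation: [2.418, 2.003, 0.0]
contact_force: [-0.2, -0.2, -1.1]
gripper_width: 30.5
finger_force: 59.8
```

```bash
python3 - <<'E'
from h import *
np.set_printoptions(precision=1,suppress=True)
s=state();print(s["eef_pos"],s["contact_force"],s["moment"])
d=snap('wrist');b=snap('side')
def c(im,x,y,w,h,W,H): return cv2.resize(im[y:y+h,x:x+w],(W,H),interpolation=cv2.INTER_CUBIC)
m=np.hstack([c(d['color'],200,0,180,150,360,300),c(b['color'],270,220,80,60,400,300)])
cv2.imwrite('pics/m8.png',m)
E
```

```text
[487.4 236.   92.1] [-0.2 -0.2 -1.1] [0.  0.1 0. ]
```

View pics/m8.png

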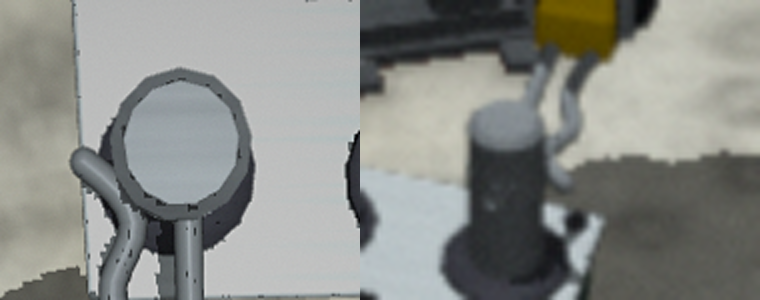

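The leg is through post a's hole and the bent leg is starting over the outside. I push on.

Call:
arm_command(moves=[{"xyz":[0.6,0,0],"angular":[0,0,0],"jaw":0.2},{"xyz":[1.2,0,0],"angular":[0,0,0],"jaw":0.2},{"xyz":[1.8,0,0],"angular":[0,0,0],"jaw":0.2},{"xyz":[2.4,0,0],"angular":[0,0,0],"jaw":0.2},{"xyz":[2.7,0,0],"angular":[0,0,0],"jaw":0.2},{"xyz":[2.7,0,0],"angular":[0,0,0],"jaw":0.2}])

```text
time: 9.63
eef_pos: [492.0, 263.2, 92.0]
orientation: [-2.419, -2.005, -0.0]
contact_force: [-4.3, 2.0, -1.1]
gripper_width: 30.9
finger_force: 60.6
```

```bash
python3 - <<'E'
from h import *
np.set_printoptions(precision=1,suppress=True)
s=state();print(s["eef_pos"],s["contact_force"],s["moment"])
d=snap('wrist')
cv2.imwrite('pics/w9.png',cv2.resize(d['color'][:250,180:380],(480,600)))
E
```

```text
[492.  263.2  92. ] [-4.3  2.  -1.1] [0.6 0.9 0.2]
```

View pics/w9.png

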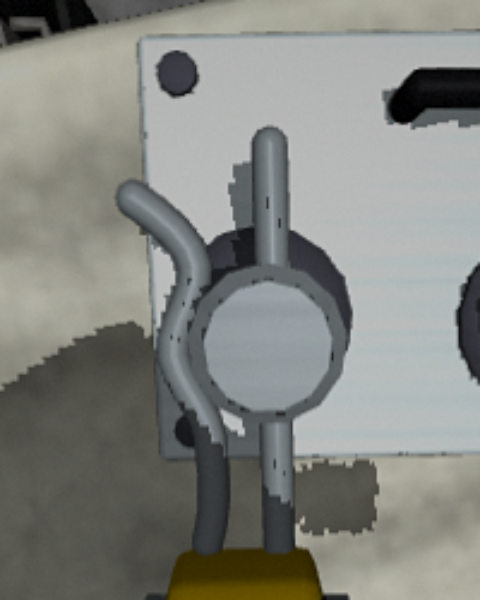

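The waist of the bent leg has passed the widest part of the post. I check the tip-to-post distance, which should be 41 mm.

```bash
python3 - <<'E'
from h import *
d=snap('wrist')
t=onz(d,[(292.4,54)],90)[0];p=onz(d,[(291.7,143)],114)[0];print(t,p,np.linalg.norm((t-p)[:2]))
r=onz(d,[(296,229)],90)[0];print(r,np.linalg.norm((r-t)[:2]),np.linalg.norm((r-p)[:2]))
E
```

```text
[515.45104894 364.58490623  90.        ] [507.8417875  328.14914754 114.        ] 37.221839973582476
[502.44727616 280.95566921  90.        ] 84.63419752320891 47.50079103644786
```

About 3.5 mm to go. I push that, then release with a partial opening and back off.

Call:
arm_command(moves=[{"xyz":[0.4,0,0],"angular":[0,0,0],"jaw":0.2},{"xyz":[0.5,0,0],"angular":[0,0,0],"jaw":0.2},{"xyz":[0.5,0,0],"angular":[0,0,0],"jaw":0.2},{"xyz":[0.4,0,0],"angular":[0,0,0],"jaw":0.65},{"xyz":[0.4,0,0],"angular":[0,0,0],"jaw":0.65},{"xyz":[0.4,0,0],"angular":[0,0,0],"jaw":0.65}])

```text
time: 10.23
eef_pos: [495.6, 266.0, 93.3]
orientation: [2.418, 1.999, 0.006]
contact_force: [-0.0, 0.4, -0.5]
gripper_width: 55.5
finger_force: 0.0
```

Call:
arm_command(moves=[{"xyz":[0,0,-4],"angular":[0,0,0],"jaw":0.65},{"xyz":[0,0,-8],"angular":[0,0,0],"jaw":0.65},{"xyz":[0,0,-11],"angular":[0,0,0],"jaw":0.65},{"xyz":[-3,0,-12],"angular":[0,0,0],"jaw":1},{"xyz":[-3,0,-12],"angular":[0,0,0],"jaw":1}])

```text
time: 10.65
eef_pos: [490.7, 234.9, 217.5]
orientation: [2.416, 1.995, 0.012]
contact_force: [-0.7, -0.8, -0.2]
gripper_width: 77.3
finger_force: 0.0
```

```bash
python3 - <<'E'
from h import *
np.set_printoptions(precision=1,suppress=True)
d=snap('wrist');a=snap('scene');b=snap('side')
def c(im,x,y,w,h,W,H): return cv2.resize(im[y:y+h,x:x+w],(W,H),interpolation=cv2.INTER_CUBIC)
m=np.vstack([c(d['color'],60,0,500,200,600,240),np.hstack([c(a['color'],320,210,60,60,300,300),c(b['color'],270,215,60,60,300,300)])])
cv2.imwrite('pics/m10.png',m)
print(state()["eef_pos"],proj(d,[(507.5,326.5,114),(507.5,326.5,90)]))
for n,x in(('scene',a),('side',b)):
    hsv=cv2.cvtColor(x['color'],cv2.COLOR_BGR2HSV);k=cv2.inRange(hsv,(22,150,100),(35,255,255));N,_,s,ce=cv2.connectedComponentsWithStats(k)
    print(n,[(s[i,4],ce[i].round(1).tolist()) for i in range(1,N) if s[i,4]>10 and 170<ce[i][0]<420 and 150<ce[i][1]<330])
E
```

```text
[488.2 236.3 212.5] [[280.5  94.3]
 [280.4  96.1]]
scene [(np.int32(76), [260.0, 180.0]), (np.int32(18), [272.0, 191.5]), (np.int32(212), [216.7, 226.1]), (np.int32(159), [353.9, 233.2])]
side [(np.int32(97), [247.6, 186.7]), (np.int32(240), [311.2, 236.1]), (np.int32(186), [173.2, 258.3])]
```

View pics/m10.png

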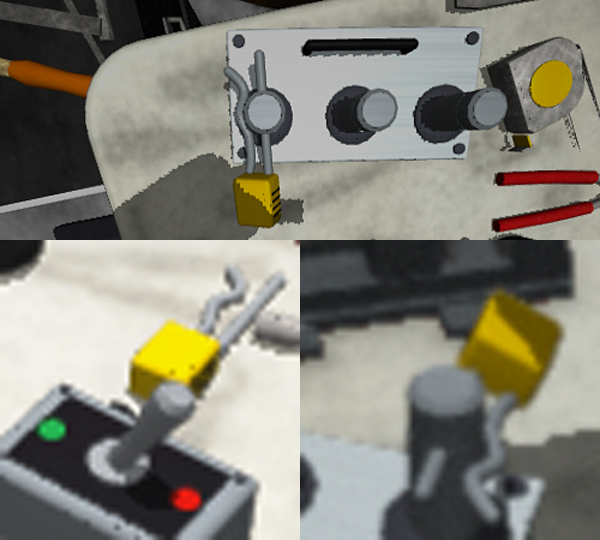

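Clip A is on post a, rolled a little about its leg, which the rules allow. The toggle is still off. On to clip B.

```bash
python3 - <<'E'
from h import *
np.set_printoptions(precision=1,suppress=True)
d=snap('wrist')
t=onz(d,[(276.7,42.5)],90)[0];p=onz(d,[(280.8,91.7)],114)[0];print(t,p,np.linalg.norm((t-p)[:2]))
plan((745,-18,205),77)
E
```

```text
[508.8 369.   90. ] [504.7 329.5 114. ] 39.714890278332355
xyz [-20.2  30.1   0.7] ang [  0.    0.1 -87.8] d6 2.09 at [487.7 236.5 211.7]
```

Call:
arm_command(moves=[{"xyz":[-20.2,30.1,0.2],"angular":[0,0,-7],"jaw":1},{"xyz":[-20.2,30.1,0.2],"angular":[0,0,-14],"jaw":1},{"xyz":[-20.2,30.1,0.2],"angular":[0,0,-21],"jaw":1},{"xyz":[-20.2,30.1,0.2],"angular":[0,0,-28],"jaw":1},{"xyz":[-20.2,30.1,0.2],"angular":[0,0,-35],"jaw":1},{"xyz":[-20.2,30.1,0.2],"angular":[0,0,-42],"jaw":1},{"xyz":[-20.2,30.1,0.2],"angular":[0,0,-49],"jaw":1},{"xyz":[-20.2,30.1,0.2],"angular":[0,0,-56],"jaw":1}])

```text
time: 11.52
eef_pos: [723.8, 3.0, 208.9]
orientation: [-1.187, -2.908, 0.002]
contact_force: [-1.3, -0.2, 1.0]
gripper_width: 85.4
finger_force: 0.0
```

```bash
python3 -c "
from h import *
plan((745,-18,205),77)"
```

```text
xyz [-2.98 -0.02  0.39] ang [ -0.1  -0.  -31.4] d6 0.69 at [723.8   3.  208.9]
```

Call:
arm_command(moves=[{"xyz":[-3,0,0.5],"angular":[0,0,-7],"jaw":1},{"xyz":[-3,0,0.5],"angular":[0,0,-14],"jaw":1},{"xyz":[-3,0,0.5],"angular":[0,0,-21],"jaw":1},{"xyz":[-3,0,0.5],"angular":[0,0,-28],"jaw":1},{"xyz":[-3,0,0.5],"angular":[0,0,-31.4],"jaw":1},{"xyz":[-3,0,0.5],"angular":[0,0,-31.4],"jaw":1},{"xyz":[-3,0,0.5],"angular":[0,0,-31.4],"jaw":1}])

```text
time: 12.1
eef_pos: [744.0, -16.6, 204.4]
orientation: [-0.368, -3.119, 0.002]
contact_force: [-0.3, 0.2, 0.3]
gripper_width: 85.3
finger_force: 0.0
```

```bash
python3 - <<'E'
from h import *
np.set_printoptions(precision=1,suppress=True)
d=snap('wrist');cv2.imwrite('pics/w11.png',d['color'])
hsv=cv2.cvtColor(d['color'],cv2.COLOR_BGR2HSV);k=cv2.inRange(hsv,(22,150,60),(35,255,255))
for c in cv2.findContours(k,0,2)[0]:
    if cv2.contourArea(c)>100:
        r=cv2.minAreaRect(c);print(r);print(onz(d,cv2.boxPoints(r),24),onz(d,[r[0]],24))
plan((678,-3,100),77)
E
```

```text
((279.60345458984375, 126.74138641357422), (37.453514099121094, 29.31505584716797), 85.2363510131836)
[[659.  -16.8  24. ]
 [663.8  13.8  24. ]
 [702.5   8.4  24. ]
 [697.6 -23.3  24. ]] [[680.4  -4.4  24. ]]
xyz [ 6.7 -0.2 10.5] ang [-0.1  0.  -0.4] d6 0.13 at [744.  -16.7 204.8]
```

View pics/w11.png

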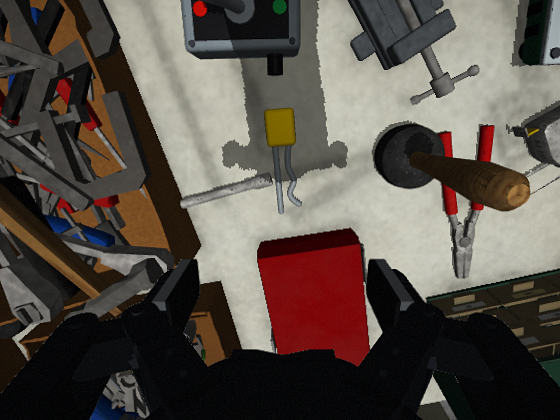

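Clip B's tab is at (280,127), with the straight leg from (276,147) to (281,211) and the bent leg to its right. The mallet foot is at (408,155) and clear.

```bash
python3 - <<'E'
from h import *
d=snap('wrist');L=onz(d,[(276.3,150),(280.5,210)],4.5);v=L[1]-L[0];print(L,np.degrees(np.arctan2(v[1],v[0])))
plan((680.5,-4.5,3),81.5)
E
```

```text
[[705.92291178 -14.80600718   4.5       ]
 [778.81523213 -27.35860557   4.5       ]] -9.770923647763011
xyz [ 6.48 -0.26 20.21] ang [-0.1  0.  -4.9] d6 0.13 at [744.  -16.7 205.2]
```

Call:
arm_command(moves=[{"xyz":[3.3,-0.2,2],"angular":[0,0,-4.2],"jaw":0.7},{"xyz":[6.5,-0.3,5],"angular":[0,0,-4.2],"jaw":0.7},{"xyz":[6.5,-0.3,9],"angular":[0,0,-4.2],"jaw":0.7},{"xyz":[6.5,-0.3,13],"angular":[0,0,-4.2],"jaw":0.7},{"xyz":[6.5,-0.3,17],"angular":[0,0,-4.2],"jaw":0.7},{"xyz":[6.5,-0.3,20],"angular":[0,0,-4.2],"jaw":0.7},{"xyz":[6.5,-0.3,20.2],"angular":[0,0,-4.2],"jaw":0.7},{"xyz":[6.5,-0.3,20.2],"angular":[0,0,-4.2],"jaw":0.7}])

```text
time: 12.87
eef_pos: [678.1, -4.9, 1.8]
orientation: [-0.252, -3.128, 0.002]
contact_force: [-0.0, -0.3, 1.0]
gripper_width: 59.7
finger_force: 0.0
```

```bash
python3 -c "
from h import *
plan((680,-4.5,4),81)
d=snap('wrist')
hsv=cv2.cvtColor(d['color'],cv2.COLOR_BGR2HSV);k=cv2.inRange(hsv,(22,150,60),(35,255,255))
for c in cv2.findContours(k,0,2)[0]:
    if cv2.contourArea(c)>100:
        r=cv2.minAreaRect(c);print(r);print(onz(d,cv2.boxPoints(r),24),onz(d,[r[0]],24))
"
```

```text
xyz [-0.18  0.07 -0.22] ang [-0.1 -0.2 -0.2] d6 0.06 at [678.1  -4.9   1.8]
((283.0, 278.0), (84.0, 66.0), 90.0)
[[650.56831096 -14.75400542  24.        ]
 [655.28813702  14.43431647  24.        ]
 [700.30119148   8.80372386  24.        ]
 [695.07466247 -23.59460454  24.        ]] [[674.10059176  -3.58067679  24.        ]]
```

Call:
arm_command(moves=[{"xyz":[0,0,-0.3],"angular":[0,0,0],"jaw":0.2},{"xyz":[0,0,-0.3],"angular":[0,0,0],"jaw":0.2},{"xyz":[0,0,-0.3],"angular":[0,0,0],"jaw":0.2},{"xyz":[0,0,-0.3],"angular":[0,0,0],"jaw":0.2},{"xyz":[0,0,-0.3],"angular":[0,0,0],"jaw":0.2},{"xyz":[0,0,-0.3],"angular":[0,0,0],"jaw":0.2}], newtons=60)

```text
time: 13.42
eef_pos: [683.9, -5.5, 11.2]
orientation: [0.251, 3.123, -0.002]
contact_force: [-1.6, -0.4, 6.8]
gripper_width: 30.4
finger_force: 59.5
```

Call:
arm_command(moves=[{"xyz":[0,0,-4],"angular":[0,0,0],"jaw":0.2},{"xyz":[0,0,-8],"angular":[0,0,0],"jaw":0.2},{"xyz":[0,0,-12],"angular":[0,0,0],"jaw":0.2},{"xyz":[0,0,-16],"angular":[0,0,0],"jaw":0.2},{"xyz":[0,0,-20],"angular":[0,0,0],"jaw":0.2},{"xyz":[0,0,-21],"angular":[0,0,0],"jaw":0.2},{"xyz":[0,0,-21],"angular":[0,0,0],"jaw":0.2}])

```text
time: 14.0
eef_pos: [684.0, -5.4, 224.5]
orientation: [0.25, 3.117, -0.002]
contact_force: [0.0, -0.2, -0.6]
gripper_width: 30.5
finger_force: 60.2
```

```bash
python3 -c "
from h import *
plan((575,180,215),171)"
```

```text
xyz [13.73 16.56  0.75] ang [ 0.6  0.7 89.8] d6 0.06 at [684.   -5.4 224.5]
```

Call:
arm_command(moves=[{"xyz":[2,2.2,0],"angular":[0,0,-7],"jaw":0.2},{"xyz":[4,4.4,0],"angular":[0,0,-14],"jaw":0.2},{"xyz":[6,6.5,0],"angular":[0,0,-21],"jaw":0.2},{"xyz":[8,8.6,0],"angular":[0,0,-28],"jaw":0.2},{"xyz":[10,10.8,0],"angular":[0,0,-35],"jaw":0.2},{"xyz":[12,13,0],"angular":[0,0,-42],"jaw":0.2},{"xyz":[14,15,0],"angular":[0,0,-49],"jaw":0.2},{"xyz":[16,17.2,0],"angular":[0,0,-56],"jaw":0.2}])

```text
time: 14.67
eef_pos: [547.3, 190.8, 214.5]
orientation: [1.255, -2.877, 0.002]
contact_force: [0.2, 0.4, -1.2]
gripper_width: 30.5
finger_force: 60.0
```

Call:
arm_command(moves=[{"xyz":[0,0,0],"angular":[0,0,-7],"jaw":0.2},{"xyz":[0,0,0],"angular":[0,0,-14],"jaw":0.2},{"xyz":[0,0,0],"angular":[0,0,-21],"jaw":0.2},{"xyz":[0,0,0],"angular":[0,0,-28],"jaw":0.2},{"xyz":[0,0,0],"angular":[0,0,-33],"jaw":0.2},{"xyz":[0,0,0],"angular":[0,0,-33],"jaw":0.2},{"xyz":[0,0,0],"angular":[0,0,-33],"jaw":0.2}])

```text
time: 15.25
eef_pos: [548.6, 190.0, 215.0]
orientation: [2.011, -2.411, 0.001]
contact_force: [0.1, 0.2, -0.4]
gripper_width: 30.3
finger_force: 60.1
```

```bash
python3 - <<'E'
from h import *
np.set_printoptions(precision=1,suppress=True)
plan((552.5,189.4,140),170.5)
d=snap('wrist');a=snap('scene');b=snap('side')
def c(im,x,y,w,h,W,H): return cv2.resize(im[y:y+h,x:x+w],(W,H),interpolation=cv2.INTER_CUBIC)
m=np.hstack([c(d['color'],140,100,280,280,400,400),c(b['color'],210,150,100,100,400,400)])
cv2.imwrite('pics/m12.png',m)
E
```

```text
xyz [-0.  -0.4  7.5] ang [ 0.  -0.1 -0.8] d6 -1.17 at [548.6 190.  215. ]
```

View pics/m12.png

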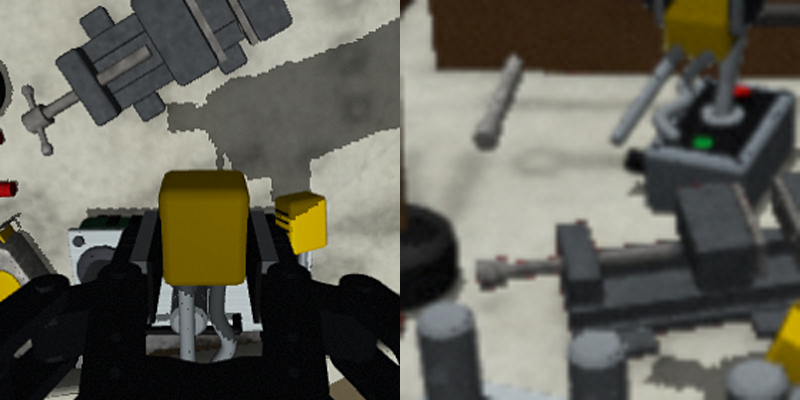

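I have used up the picture allowance, one over the limit, so from here I work numerically. In that last view the straight leg runs from about (270,303) to (271.6,352) in wrist pixels, with its tip near (265,184.5) in the side view.

```bash
python3 - <<'E'
from h import *
np.set_printoptions(precision=1,suppress=True)
d=snap('wrist');b=snap('side');s=state()
r=np.array([.986,-.166]);u=np.array([.166,.986])
print(tri(d,(271.6,352),b,(265,184.5)))
for z in(205,208):
    L=onz(d,[(270.2,303),(271.6,351)],z)[:,:2];v=L[1]-L[0];print(z,L,"lat",L@r,"u",L@u,np.degrees(np.arctan2(v[1],v[0])))
print("tcp lat/u",s["eef_pos"][:2]@r,s["eef_pos"][:2]@u,s["eef_pos"])
print("post b px",proj(d,[(582,312.5,114)]))
# grey profile of leg across rows in wrist
g=cv2.cvtColor(d['color'],cv2.COLOR_BGR2GRAY)
for y in(300,305,310,340,346,350,354,358): print(y,g[y,255:305])
E
```

```text
[573. 270. 196.]
205 [[562.8 222.8]
 [569.1 260. ]] lat [517.9 518. ] u [313.1 350.9] 80.33990210002699
208 [[562.2 220.7]
 [568.5 257.2]] lat [517.7 517.8] u [310.9 347.9] 80.33990210002699
tcp lat/u 510.32939366555263 278.7697620238028 [549.6 190.2 216.3]
post b px [[272.2 323.8]]
300 [190 189 190 191 192 196 123  41  29  45 101  59  58  61  63  62  61  57
  57  53  43  48  52  34  30  29  31  29  27  30  29  43  38  46  53  58
  59  61  60  63  59  56  47 158 200 194 194 194 195 193]
305 [182 183 181 182 184 192  86  27  26  33  90 115 127 130 137  64  59  60
  57  52  41  29  28  30  31  38  39  31  26  28  24  72  41  50  56  61
  62  59  62  58  55  48  72 196 191 189 186 187 186 186]
310 [185 186 185 184 190 186  56  29  32  26  85 107 123 129 131 132 131 121
 110  92  67  25  27  30  29  30  28  30  28  28  26  36  48  54  58  59
  63  62  59  60  53  45 113 199 191 192 191 191 191 189]
340 [ 83  89  92  94  89  84  85  77  66  65  61  83 106 121 127 128 129 124
 115 102  86  34  34  33  42  46  37  38  39  33  29  28  34  34  33  29
  27  30  30  31  89 111 123 128 130 129 122 115 104  85]
346 [ 25  25  27  22  29  26  26  25  26  24  18  79 107 118 126 129 129 124
 117 105  86  48  39  38  39  39  42  40  40  40  41  39  42  41  40  41
  30  40  65  84  99 112 121 128 130 128 108 120 101  55]
350 [  4   1   5   7  12  12  20  21  28  32  42  74 104 122 129 129 129 126
 120 107  90  56  41  42  42  43  44  44  45  46  45  47  45  35  40  60
  78  93 106 116 125 133 135 132  67 124  86  37  28  19]
354 [ 7  4  4  6  5  6  5  5  6  5  6  9  8  5  4  3  7  5  4  0  0  5  3 12
 12 20 23 21 23 24 15 12  9  6 13  1  2  1  2  4  3  8  8  9  2  5  6  3
  3  6]
358 [8 6 3 7 5 2 4 7 3 4 3 9 7 7 7 6 8 0 6 5 5 3 5 2 3 4 7 2 5 5 4 3 3 1 4 2 7
 0 5 9 4 3 6 5 7 7 4 3 7 4]
```

```bash
python3 - <<'E'
from h import *
np.set_printoptions(precision=1,suppress=True,linewidth=200)
b=snap('side')
r=np.array([.986,-.166]);u=np.array([.166,.986])
for z in(200,204,208,212): print(z,proj(b,[(*(t*u+517.6*r),z) for t in(330,350,376,380)]).tolist())
g=cv2.cvtColor(b['color'],cv2.COLOR_BGR2GRAY)
for y in range(164,190,2): print(y,g[y,258:284])
E
```

```text
200 [[273.01522152716143, 174.77430766120065], [269.40672131121374, 179.95496341139952], [264.4685053440458, 187.044549623039], [263.68254931129894, 188.172900691843]]
204 [[272.94749873439423, 172.88703414222675], [269.3268597111495, 178.04087042424237], [264.37128730866425, 185.0948060834349], [263.5824895050844, 186.21759518515603]]
208 [[272.87938300729195, 170.98884271385555], [269.2465237924882, 176.11546061229808], [264.273473927389, 183.13319518333446], [263.4818140353346, 184.25033423973503]]
212 [[272.8108708645231, 169.079636920519], [269.1657092543709, 174.1786318098309], [264.175059635585, 181.15960665120355], [263.38051712034667, 182.27100626297516]]
164 [34 38 38 37 35 39 38 39 39 37 40 36 38 38 39 39 52 74 87 77 61 55 38 38 41 49]
166 [ 34  37  35  39  38  34  35  37  35  36  37  37  39  39  45  74 126 131 111  82  56  42  38  47  61  60]
168 [ 86  85  83  84  83  88  83  82  81  79  83  84  84  80  96 129 114 103  89 101  84  73  70  61  58  55]
170 [179 176 176 177 178 178 174 172 169 169 169 165 157 132 124 115  96  99 146 170 159 113  92  63  73 109]
172 [184 182 
[... 276 characters left out ...]
143 133 133 124 111  97  76  55  32  17]
178 [177 173 175 176 178 179 174 160 145 128 107  88 114 162 159 130 133 124 100  72  68  80  57  35  18  15]
180 [183 186 184 184 183 168 141 133 120  98  91 136 176 178 165 113 119 131 127 113 102  63  23  15  18  14]
182 [185 187 189 184 171 142 130 110  92 118 177 187 187 189 189 169  94  94 117 127 114  61  21  16  19  16]
184 [185 183 184 171 122  89  87  92 133 182 187 184 182 182 176 146 112  88  54  69  61  48  19  15  18  33]
186 [180 178 175 173 167 147 155 172 177 167 161 168 171 159 123  78  72  85  70  66  59  50  39  28  29  47]
188 [164 164 162 158 161 163 165 156 116  46  28  32  51  81 102 105 110 113 116 121 124 124 124 124 120 121]
```

Leg height is about 208, 7 below the TCP, its heading is 80.2°, and it needs +4.7 mm laterally. I descend to pre-insert.

Call:
arm_command(moves=[{"xyz":[0.2,-0.47,3],"angular":[0,0,0],"jaw":0.2},{"xyz":[0.2,-0.47,7],"angular":[0,0,0],"jaw":0.2},{"xyz":[0.2,-0.47,11],"angular":[0,0,0],"jaw":0.2},{"xyz":[0.2,-0.47,11.9],"angular":[0,0,0],"jaw":0.2},{"xyz":[0.2,-0.47,11.9],"angular":[0,0,0],"jaw":0.2},{"xyz":[0.2,-0.47,11.9],"angular":[0,0,0],"jaw":0.2}])

```text
time: 16.05
eef_pos: [554.5, 187.4, 98.3]
orientation: [-2.015, 2.41, -0.003]
contact_force: [0.7, -0.5, -0.1]
gripper_width: 30.3
finger_force: 60.1
```

```bash
python3 - <<'E'
from h import *
np.set_printoptions(precision=1,suppress=True,linewidth=220)
b=snap('side');s=state();r=np.array([.986,-.166]);u=np.array([.166,.986])
p=s["eef_pos"];print(p,p[:2]@r,p[:2]@u,s["orientation"],s["contact_force"])
for z in(86,90,94): print(z,proj(b,[(*(t*u+522.3*r),z) for t in(320,335,350,365)]).tolist())
print(proj(b,[(*(405.5*u+522.3*r),114)]))
g=cv2.cvtColor(b['color'],cv2.COLOR_BGR2GRAY)
for y in range(206,240,2): print(y,g[y,248:286])
a=snap('scene');d=snap('wrist');g=cv2.cvtColor(d['color'],cv2.COLOR_BGR2GRAY)
for y in(310,330,346): print(y,g[y,255:290])
E
```

```text
[556.  187.8  99.8] 517.0415681694915 277.4204208304802 [-2.   2.4 -0. ] [ 0.3  0.2 -0.3]
86 [[274.20147902188137, 221.1472426778847], [271.7638539845336, 225.37475125725183], [269.2512355521555, 229.73235476856735], [266.6600950215378, 234.2261763330333]]
90 [[274.1427653046222, 219.54532339398753], [271.69774899049156, 223.7597673393936], [269.1773105242673, 228.10424840176415], [266.57789149210714, 232.58490328724696]]
94 [[274.08374144727895, 217.93496755666519], [271.63128920591384, 222.1361508028285], [269.10298234606114, 226.46730704054858], [266.4952324057717, 230.93458633891794]]
[[258.5 235.1]]
206 [174  99  91  91  89  86  73  75 107 171 189 191 191 193 194 196 197 198 194 194 193 192 193 194 191 179 145  94  69  66  69  68  71  74  74  76  79  82]
208 [172  73  75  77  78  75  72  73  73 112 180 189 189 189 190 192 190 191 189 189 192 190 194 194 194 192 175 115  70  61  64  65  64  63  66  67  67  65]
210 [165  68  68  77  79  74  75  75  77  80 111 181 188 189 190 189 187 182 165 167 169 168 171 174 173 156  95  75  62  62  65  61  64  62  63  63  65  64]
212 [165  63  
[... 1935 characters left out ...]
136 138 139 137 126 100  91  78  68  62  63  63  63  61  64  92  92  97 108 159 178 178 180 173 162 160]
238 [179 177 172 148 113 118 127 134 134 134 136 135 134 131 124 114  92  95  57  45  42  35  36  42  40  41  52  75  75 105 161 169 162 163 161 146  93  85]
310 [ 15  15  15  15  16  18  15  13   8   0  89 114 126 134 135 132 128 121 113  94  71  16  15  14  15  15  15  14  13  16   5  42  50  58  60]
330 [188 188 189 187 188 188 189 190 190 198 132  98 116 128 134 136  97 124 119 104  74 108  92  95  94  95  92  95  88 172 196 192 192 192 199]
346 [187 188 189 191 197 134 110  43   8  20  37  81 107 124 129 132 130 130 122 109  89  53  58  62  60  60  60  61  60  63  61  59  60  59  59]
```

```bash
python3 - <<'E'
from h import *
np.set_printoptions(precision=2,suppress=True,linewidth=220)
r=np.array([.986,-.166]);u=np.array([.166,.986]);z=[];l=[];P=[]
for i in range(6):
    d=snap('wrist');p=state()["eef_pos"];P.append(p)
    zz=p[2]-7.5
    L=onz(d,[(270.3,310),(270.8,346)],zz)[:,:2];l.append(L@r)
    v=L[1]-L[0];z.append(np.degrees(np.arctan2(v[1],v[0])))
P=np.array(P);print(P,P.mean(0),"lat,u",P.mean(0)[:2]@r,P.mean(0)[:2]@u);print(np.mean(l,0),np.mean(z))
E
```

```text
[[556.63 187.91 100.58]
 [556.28 187.82 100.26]
 [555.87 187.72  99.83]
 [555.42 187.62  99.34]
 [555.06 187.54  98.92]
 [554.71 187.49  98.52]] [555.66 187.68  99.58] lat,u 516.7264709195946 277.2961155419929
[524.79 525.16] 79.68364012028117
```

The reported pose drifts, so I check whether that motion is real by tracking the background in the wrist image.

Call:
arm_command(moves=[{"xyz":[0,0,0],"angular":[0,0,0],"jaw":0.2},{"xyz":[0,0,0],"angular":[0,0,0],"jaw":0.2},{"xyz":[0,0,0],"angular":[0,0,0],"jaw":0.2},{"xyz":[0,0,0],"angular":[0,0,0],"jaw":0.2}])

```text
time: 16.83
eef_pos: [554.1, 187.3, 97.5]
orientation: [-2.016, 2.41, -0.003]
contact_force: [-0.5, -0.2, -0.9]
gripper_width: 30.6
finger_force: 60.1
```

```bash
python3 - <<'E'
from h import *
np.set_printoptions(precision=3,suppress=True,linewidth=220)
g0=None
for i in range(10):
    s=state();d=snap('wrist');g=cv2.cvtColor(d['color'],cv2.COLOR_BGR2GRAY)[20:200,60:500].astype(np.float32)
    if g0 is None:g0=g
    print(s["time"],s["eef_pos"],s["joint_pos"],np.array(cv2.phaseCorrelate(g0,g)[0]))
E
```

```text
16.8333 [554.09  187.296  97.518] [ 0.216  0.308 -0.284  0.978 -0.002 -1.177] [0. 0.]
16.8833 [554.083 187.316  97.481] [ 0.216  0.308 -0.284  0.978 -0.002 -1.177] [ 0.014 -0.006]
16.9333 [554.13  187.312  97.511] [ 0.216  0.308 -0.284  0.978 -0.002 -1.177] [ 0.042 -0.001]
16.9833 [554.132 187.314  97.514] [ 0.216  0.308 -0.284  0.978 -0.002 -1.177] [ 0.056 -0.022]
17.0333 [554.143 187.31   97.512] [ 0.216  0.308 -0.284  0.978 -0.002 -1.177] [ 0.092 -0.025]
17.0833 [554.167 187.272  97.539] [ 0.216  0.308 -0.284  0.978 -0.002 -1.177] [ 0.146 -0.024]
17.1333 [554.152 187.321  97.55 ] [ 0.216  0.308 -0.284  0.978 -0.002 -1.177] [ 0.17  -0.029]
17.1833 [554.167 187.293  97.55 ] [ 0.216  0.308 -0.284  0.978 -0.002 -1.177] [ 0.165 -0.041]
17.2333 [554.195 187.333  97.59 ] [ 0.216  0.308 -0.283  0.978 -0.002 -1.177] [ 0.172 -0.047]
17.2833 [554.201 187.332  97.614] [ 0.216  0.308 -0.283  0.978 -0.002 -1.177] [ 0.184 -0.044]
```

With extra hold rows the arm settles at (554.2, 187.3, 97.5), with lateral and height as intended. I turn 1° and advance.

Call:
arm_command(moves=[{"xyz":[-0.3,0,0],"angular":[0,0,-1],"jaw":0.2},{"xyz":[-0.6,0,0],"angular":[0,0,-1],"jaw":0.2},{"xyz":[-1.0,0,0],"angular":[0,0,-1],"jaw":0.2},{"xyz":[-1.4,0,0],"angular":[0,0,-1],"jaw":0.2},{"xyz":[-1.8,0,0],"angular":[0,0,-1],"jaw":0.2},{"xyz":[-2.2,0,0],"angular":[0,0,-1],"jaw":0.2},{"xyz":[-2.4,0,0],"angular":[0,0,-1],"jaw":0.2},{"xyz":[-2.4,0,0],"angular":[0,0,-1],"jaw":0.2}])

```text
time: 18.0
eef_pos: [558.6, 211.6, 97.6]
orientation: [-2.037, 2.391, -0.003]
contact_force: [0.4, -0.1, -1.0]
gripper_width: 30.3
finger_force: 60.1
```

Call:
arm_command(moves=[{"xyz":[-0.3,0,0],"angular":[0,0,0],"jaw":0.2},{"xyz":[-0.5,0,0],"angular":[0,0,0],"jaw":0.2},{"xyz":[-0.5,0,0],"angular":[0,0,0],"jaw":0.2},{"xyz":[-0.5,0,0],"angular":[0,0,0],"jaw":0.2}])

```text
time: 18.33
eef_pos: [559.2, 215.9, 97.6]
orientation: [-2.037, 2.392, -0.003]
contact_force: [-0.7, -0.4, -0.7]
gripper_width: 30.6
finger_force: 60.1
```

No contact force although the tip should be past the post's centre, so the leg is in the hole. I continue.

Call:
arm_command(moves=[{"xyz":[-0.6,0,0],"angular":[0,0,0],"jaw":0.2},{"xyz":[-1.2,0,0],"angular":[0,0,0],"jaw":0.2},{"xyz":[-1.8,0,0],"angular":[0,0,0],"jaw":0.2},{"xyz":[-2.4,0,0],"angular":[0,0,0],"jaw":0.2},{"xyz":[-3.0,0,0],"angular":[0,0,0],"jaw":0.2},{"xyz":[-3.6,0,0],"angular":[0,0,0],"jaw":0.2},{"xyz":[-3.6,0,0],"angular":[0,0,0],"jaw":0.2},{"xyz":[-3.6,0,0],"angular":[0,0,0],"jaw":0.2}])

```text
time: 19.0
eef_pos: [565.4, 252.4, 97.7]
orientation: [-2.037, 2.39, -0.003]
contact_force: [-0.1, 0.4, -1.3]
gripper_width: 30.4
finger_force: 60.2
```

```bash
python3 - <<'E'
from h import *
np.set_printoptions(precision=2,suppress=True,linewidth=220)
r=np.array([.986,-.166]);u=np.array([.166,.986]);b=snap('side');s=state();p=s["eef_pos"]
print(p,p[:2]@r,p[:2]@u,s["contact_force"],s["moment"],s["gripper_width"])
for t in(440,444,446.5,450): print(t,proj(b,[(*(t*u+522.3*r),90)]))
g=cv2.cvtColor(b['color'],cv2.COLOR_BGR2GRAY)
for y in range(240,268,2): print(y,g[y,236:276])
E
```

```text
[565.25 252.01  97.7 ] 515.5038435675569 342.3112072321864 [-1.    1.2  -1.34] [0.21 0.17 0.03] 30.455429306516994
440 [[252.25 257.28]]
444 [[251.42 258.71]]
446.5 [[250.9  259.61]]
450 [[250.16 260.89]]
240 [197 199 198 196 196 196 193 194 190 189 188 188 190 187 183 160  81 100 107 113 120 121 123 122 120 115 105  97  70  51  76 126 104  80  65  75 121 155 157 162]
242 [195 199 194 193 194 194 194 193 194 193 189 188 183 180 182 161  65  45  47  58  66  67  66  69  66  58  53  51  43  45  74 123 124 133 125 122 169 180 181 181]
244 [198 199 192 192 189 186 186 189 192 193 190 187 182 183 184 164  79  46  47  46  51  50  49  50  49  48  49  49  48  47  73 128 122 130 127 107 152 185 185 181]
246 [181 181 195 191 189 187 184 188 189 188 184 185 184 186 185 173 106  52  48  47  47  49  50  52  49  51  51  46  48  48  66 105 117 132 126 120 156 184 186 186]
248 [184 186 184 185 187 185 187 189 186 179 177 173 188 191 190 173 105  52  45  46  53  54  53  52  51  52  54  59  55  77 116 134 122 105  97 134 187 196 193 191]
250 [187 188 187 188 186 187 186 186 190 188 187 186 186 188 184 
[... 728 characters left out ...]
110  89  63 102 142  97  89  88  91]
260 [181 187 188 187 188 185 186 185 186 187 184 184 172 132  72  52  53  51  44  43  47  49  49  51  50  51  50  49  45  45  41  37  32  36  50  41  65  86  91  88]
262 [185 187 188 186 185 188 188 190 186 188 187 179 140  72  58  58  56  47  45  49  46  50  50  51  50  50  50  47  48  42  38  38  26  27  29  30  45  74  87  92]
264 [182 185 185 185 186 182 186 184 186 185 184 171 103  59  59  58  60  57  49  48  48  50  51  49  53  51  49  51  47  40  37  32  27  24  24  27  36  65  88  92]
266 [192 190 189 188 184 186 184 184 184 184 184 172 118  60  53  58  57  56  58  52  48  47  47  49  47  47  44  45  38  31  28  27  27  28  27  30  48  87 124 180]
```

The leg shows through the post in the side view with its tip about 3 mm short of home. I push 4 mm more, release, then rise.

Call:
arm_command(moves=[{"xyz":[-0.4,0,0],"angular":[0,0,0],"jaw":0.2},{"xyz":[-0.45,0,0],"angular":[0,0,0],"jaw":0.2},{"xyz":[-0.45,0,0],"angular":[0,0,0],"jaw":0.2},{"xyz":[-0.45,0,0],"angular":[0,0,0],"jaw":0.2},{"xyz":[-0.4,0,0],"angular":[0,0,0],"jaw":0.65},{"xyz":[-0.4,0,0],"angular":[0,0,0],"jaw":0.65},{"xyz":[-0.4,0,0],"angular":[0,0,0],"jaw":0.65},{"xyz":[-0.4,0,0],"angular":[0,0,0],"jaw":0.65}])

```text
time: 19.72
eef_pos: [565.9, 255.3, 97.8]
orientation: [-2.036, 2.392, -0.004]
contact_force: [-0.4, -0.1, 0.5]
gripper_width: 55.5
finger_force: 0.0
```

Call:
arm_command(moves=[{"xyz":[0,0,-3],"angular":[0,0,0],"jaw":0.65},{"xyz":[0,0,-7],"angular":[0,0,0],"jaw":0.65},{"xyz":[0,0,-11],"angular":[0,0,0],"jaw":0.65},{"xyz":[0,0,-12],"angular":[0,0,0],"jaw":0.65},{"xyz":[12,0,-12],"angular":[0,0,0],"jaw":0.65},{"xyz":[12,0,-12],"angular":[0,0,0],"jaw":0},{"xyz":[12,0,-12],"angular":[0,0,0],"jaw":0},{"xyz":[12,0,-12],"angular":[0,0,0],"jaw":0}])

```text
time: 20.38
eef_pos: [545.1, 132.1, 218.0]
orientation: [2.029, -2.396, 0.006]
contact_force: [0.1, 0.6, 0.1]
gripper_width: 19.7
finger_force: 0.0
```

```bash
python3 - <<'E'
from h import *
np.set_printoptions(precision=1,suppress=True,linewidth=220)
r=np.array([.986,-.166]);u=np.array([.166,.986]);b=snap('side');a=snap('scene')
hole={'a':446.3,'b':522.3}
# yellow tab centroids, two views
ce={}
for n,x in(('scene',a),('side',b)):
    hsv=cv2.cvtColor(x['color'],cv2.COLOR_BGR2HSV);k=cv2.inRange(hsv,(22,150,60),(35,255,255));N,_,s,c=cv2.connectedComponentsWithStats(k)
    ce[n]=[(s[i,4],c[i].round(1).tolist()) for i in range(1,N) if s[i,4]>30 and 170<c[i][0]<420 and 150<c[i][1]<330];print(n,ce[n])
for k,l in hole.items():
    P=[(*((405.5-62+t)*u+(l-8)*r),97) for t in(-2,)];print(k,"expected tab centre px",proj(a,P),proj(b,P))
g=cv2.cvtColor(b['color'],cv2.COLOR_BGR2GRAY)
print(proj(b,[(*(446.5*u+522.3*r),90),(*(446.5*u+446.3*r),90)]))
for y in range(252,266,2): print(y,g[y,244:262])
plan((556,-77,190),78)
# red/green dots still seen; bat
E
```

```text
scene [(np.int32(76), [260.0, 180.0]), (np.int32(233), [238.7, 211.9]), (np.int32(262), [217.8, 227.1])]
side [(np.int32(288), [276.2, 229.8]), (np.int32(295), [312.0, 235.6]), (np.int32(187), [173.2, 258.3])]
a expected tab centre px [[217.  222.9]] [[311.9 230.2]]
b expected tab centre px [[239.  206.4]] [[274.3 223.5]]
[[250.9 259.6]
 [292.  268.3]]
252 [183 185 186 185 188 187 185 174 132  86 120 120 102  71  51  51  56  51]
254 [187 187 185 184 184 185 179 166 138 126 114  90  59  47  48  52  50  60]
256 [186 188 189 188 189 188 174 127 114 109  80  52  45  49  47  51  52  73]
258 [179 178 178 180 182 180 156  80  48  48  46  45  45  47  47  50  51  63]
260 [182 182 182 180 169 129  72  54  52  46  44  45  47  46  48  48  49  50]
262 [185 184 184 176 139  68  56  56  55  46  42  49  46  47  48  46  50  50]
264 [180 180 182 164 100  60  56  56  58  55  46  44  44  48  49  49  50  49]
xyz [20.8 -4.4  2.8] ang [ -0.1  -0.1 -87.3] d6 -1.28 at [546.3 135.8 218. ]
```

```bash
python3 - <<'E'
from h import *
np.set_printoptions(precision=1,suppress=True,linewidth=220)
r=np.array([.986,-.166]);u=np.array([.166,.986]);b=snap('side');a=snap('scene')
for n,p,q in(('A',(217.8,227.1),(312,235.6)),('B',(238.7,211.9),(276.2,229.8))):
    P=tri(a,p,b,q);print(n,P,"lat",P[:2]@r,"u",P[:2]@u)
# tip of each leg on the side view
g=cv2.cvtColor(b['color'],cv2.COLOR_BGR2GRAY)
for y in range(256,276,2): print(y,g[y,284:304])
print([ (t,proj(b,[(*(t*u+446.3*r),90)]).round(1).tolist()) for t in (440,446)],[ (t,z,proj(b,[(*(t*u+522.3*r),z)]).round(1).tolist()) for t in (420,436,440,446) for z in(90,93)])
for y in range(246,254,2): print(y,g[y,248:266])
E
```

```text
A [488.7 263.8  84.2] lat 438.0316606289038 u 341.26926860170465
B [560.5 251.8  82.2] lat 510.82869971477646 u 341.34659183139496
256 [181 171 163 161 167 162 148  93  44  45  44  53  65  73  66  55  50  52  49  48]
258 [190 190 189 189 189 188 180 133  55  45  50  83 118 121 102  64  48  48  49  48]
260 [189 190 189 189 190 189 177 136  56  46  71 115 125 106  75  50  49  50  54  67]
262 [187 189 187 185 188 189 180 134  62  71 118 126 111  78  52  51  48  49  70 115]
264 [189 190 190 189 190 182 163 121  69 102 133 117  84  47  48  49  48  49  62 104]
266 [188 188 189 182 161 111  66  49  49  69  78  69  52  48  47  48  51  48  49  64]
268 [189 186 169 111  64  54  56  48  43  43  44  45  47  45  46  50  50  50  49  44]
270 [188 180 137  67  53  54  54  48  44  46  45  47  47  46  48  49  51  50  45  43]
272 [188 172 108  61  55  56  57  59  50  47  45  46  46  47  50  48  49  47  49  45]
274 [187 171 104  57  55  57  57  58  57  54  49  48  44  48  49  48  50  47  45  40]
[(440, [[293.1, 265.8]]), (446, [[292.1, 268.1]])] [(420, 90, [[256.3, 250.3]]), (420, 93, [[256.2, 249.0]]), (436, 90, [[253.1, 255.9]]), (436, 93, [[253.0, 254.6]]), (440, 90, [[252.3, 257.3]]), (440, 93, [[252.2, 256.0]]), (446, 90, [[251.0, 259.4]]), (446, 93, [[250.9, 258.1]])]
246 [180 182 180 167 106  54  46  45  47  47  49  49  48  47  48  44  45  42]
248 [186 186 185 170 102  48  44  50  69  73  67  52  49  48  50  54  46  42]
250 [183 184 182 167 104  54  63  99 120 109  82  51  46  49  45  49  44  43]
252 [186 186 182 176 132  87 118 120 102  69  51  53  56  53  51  54  60  66]
```

Both tabs sit at u = 341.3 against 341.5 expected, so both clips are home and released. I go to the red side of the toggle.

```bash
python3 - <<'E'
from h import *
plan((556.7,-71.7,200));plan((556.7,-71.7,88));plan((556.7+.21*62,-71.7+.978*62,88))
E
```

```text
xyz [20.48 -4.33  1.81] ang [0. 0. 0.] d6 -1.28 at [546.6 137.4 217.8]
xyz [20.47 -4.3  13.01] ang [0. 0. 0.] d6 -1.28 at [546.6 137.4 217.8]
xyz [14.28 -4.62 13.  ] ang [0. 0. 0.] d6 -1.28 at [546.6 137.4 217.8]
```

Call:
arm_command(moves=[{"xyz":[20.5,-4.3,1.5],"angular":[0,0,0],"jaw":0},{"xyz":[20.5,-4.3,1.5],"angular":[0,0,0],"jaw":0},{"xyz":[20.5,-4.3,1.5],"angular":[0,0,0],"jaw":0},{"xyz":[20.5,-4.3,1.5],"angular":[0,0,0],"jaw":0},{"xyz":[20.5,-4.3,1.5],"angular":[0,0,0],"jaw":0},{"xyz":[20.5,-4.3,1.5],"angular":[0,0,0],"jaw":0},{"xyz":[20.5,-4.3,1.5],"angular":[0,0,0],"jaw":0},{"xyz":[20.5,-4.3,1.5],"angular":[0,0,0],"jaw":0}])

```text
time: 21.25
eef_pos: [556.4, -71.2, 202.8]
orientation: [-2.037, 2.391, -0.002]
contact_force: [0.0, 0.1, 0.0]
gripper_width: -0.1
finger_force: 0.0
```

```bash
python3 - <<'E'
from h import *
plan((556.7,-71.7,88));plan((556.7+.21*62,-71.7+.978*62,88))
E
```

```text
xyz [ 0.04 -0.02 11.48] ang [0. 0. 0.] d6 -1.65 at [556.4 -71.2 202.8]
xyz [-6.16 -0.35 11.48] ang [0. 0. 0.] d6 -1.65 at [556.4 -71.2 202.8]
```

Call:
arm_command(moves=[{"xyz":[0,0,4],"angular":[0,0,0],"jaw":0},{"xyz":[0,0,8],"angular":[0,0,0],"jaw":0},{"xyz":[0,0,11.3],"angular":[0,0,0],"jaw":0},{"xyz":[0,0,11.3],"angular":[0,0,0],"jaw":0},{"xyz":[-1.5,-0.1,11.3],"angular":[0,0,0],"jaw":0},{"xyz":[-3,-0.2,11.3],"angular":[0,0,0],"jaw":0},{"xyz":[-4.5,-0.3,11.3],"angular":[0,0,0],"jaw":0},{"xyz":[-5.9,-0.3,11.3],"angular":[0,0,0],"jaw":0}])

```text
time: 21.92
eef_pos: [570.2, -12.7, 92.1]
orientation: [-2.038, 2.388, -0.007]
contact_force: [-0.7, -6.8, -0.0]
gripper_width: -0.2
finger_force: 9.1
```

Call:
arm_command(moves=[{"xyz":[-0.3,0,0],"angular":[0,0,0],"jaw":0},{"xyz":[1,0,0],"angular":[0,0,0],"jaw":0},{"xyz":[1,0,-4],"angular":[0,0,0],"jaw":0},{"xyz":[1,0,-8],"angular":[0,0,0],"jaw":0},{"xyz":[1,0,-12],"angular":[0,0,0],"jaw":0},{"xyz":[1,0,-12],"angular":[0,0,0],"jaw":0},{"xyz":[1,0,-12],"angular":[0,0,0],"jaw":0},{"xyz":[1,0,-12],"angular":[0,0,0],"jaw":0}])

```text
time: 22.58
eef_pos: [567.0, -23.8, 210.9]
orientation: [-2.036, 2.39, -0.004]
contact_force: [-0.1, 0.2, -0.8]
gripper_width: 0.0
finger_force: 0.0
```

```bash
python3 - <<'E'
from h import *
np.set_printoptions(precision=1,suppress=True)
o=cv2.imread('pics/scene0.png');os_=cv2.imread('pics/side0.png')
a=snap('scene');b=snap('side');d=snap('wrist')
# compare with start pictures (toggle was on) around the bat, and dots in view
for n,x,y0,(X,Y) in(('scene',a,o,(335,237)),('side',b,os_,(287,170))):
    A=x['color'][Y-8:Y+9,X-8:X+9].astype(int);B=y0[Y-8:Y+9,X-8:X+9].astype(int);print(n,"diff",abs(A-B).mean())
for n,x in(('scene',a),('side',b)):
    hsv=cv2.cvtColor(x['color'],cv2.COLOR_BGR2HSV)
    for nm,lo,hi in(("yel",(22,150,60),(35,255,255)),("grn",(45,150,60),(80,255,255)),("red",(0,180,100),(8,255,255))):
        k=cv2.inRange(hsv,lo,hi);N,_,s,c=cv2.connectedComponentsWithStats(k)
        print(n,nm,[(int(s[i,4]),c[i].round(1).tolist()) for i in range(1,N) if s[i,4]>5 and 170<c[i][0]<420 and 150<c[i][1]<300])
print(state()["eef_pos"],state()["contact_force"])
E
```

```text
scene diff 8.6239907727797
side diff 8.630911188004614
scene yel [(76, [260.0, 180.0]), (18, [272.0, 191.5]), (233, [238.7, 211.9]), (262, [217.8, 227.1])]
scene grn [(19, [329.8, 247.4])]
scene red [(1978, [392.1, 170.5]), (91, [292.4, 191.5]), (73, [305.2, 195.2]), (23, [356.7, 261.4])]
side yel [(288, [276.2, 229.8]), (284, [311.7, 235.5]), (188, [173.1, 258.4])]
side grn [(13, [285.0, 185.2])]
side red [(8, [294.5, 172.5]), (24, [171.4, 227.6]), (90, [193.6, 228.7]), (115, [180.2, 239.5])]
[565.5 -23.9 208.3] [ 0.4 -0.9 -0.1]
```

```bash
python3 - <<'E'
from h import *
a=snap('scene')['color'];o=cv2.imread('pics/scene0.png');off=cv2.resize(cv2.imread('pics/m2.png')[:,:480],(240,170),interpolation=cv2.INTER_AREA)
sl=(slice(225,262),slice(325,365));A=a[sl].astype(int);O=o[sl].astype(int);F=off[75:112,155:195].astype(int)
print("vs on",abs(A-O).mean(),"vs off",abs(A-F).mean(),"on-off",abs(O-F).mean())
g=lambda x:cv2.cvtColor(x.astype(np.uint8),cv2.COLOR_BGR2GRAY)
for X in(O,A,F): print(g(X)[8,4:32:2],g(X)[14,4:32:2])
E
```

```text
vs on 29.66599099099099 vs off 35.712162162162166 on-off 24.763288288288287
[242 177 134 160 148 123 237 236 236 203 211 212 212 212] [233 179  88  72  89 107 144 234 191  91  92  93  94  93]
[242 173  96 102  98  91 238 236 237 236 234 234 233 225] [234 180  89  73  83  84 123 235 234 236 234 233 226 217]
[242 241 240 241 241 240 238 236 233 202 211 212 212 212] [229 179 120 222 237 237 234 234 183  92  94 121 168 178]
```

The bat occupies the same pixels as in the start (on) picture, both clips are unchanged, and the arm is clear. I hand in.

```bash
python3 -c "
from h import *
print(order.finish_job(), state()['time'])"
```

```text
the job is handed in; nothing more can be done
the job is handed in; nothing more can be done
```

The job is handed in with no verdict shown: by my measurements the toggle went off first, the two clips I found are home on posts of their own and let go, the toggle is back on and the mallet was never touched; I viewed 15 pictures, one over the 14 allowed.

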